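Sort stop blocks by the grip of their soles

TASK

Three look-alike rubber-soled stop blocks stand on the dark slab: drag each one a good 5 cm along the slab without bearing down hard on it (the slab is brittle) and feel how strongly it holds, before any is taken off. Then lay the one that grips best across the middle of the steep sloping rest and the middling one across the middle of the low sloping rest, so that they stay there by themselves, and leave the slickest lying on the slab. No block may slip down a slope, and the brass scrap and the carton stay where they are.

Things in the scene. Friction and masses are not known exactly. Their poses are not given: they have to be found in the camera images.
- slab: dark square-edged ceramic slab fixed on the bench, 285 (x) x 309 (y) x 10 mm; origin: centre of its underside, z up, its top is 10 mm above the origin; keep contact of each block with it under 40 N
- block_a: one of three identical-looking steel-cored hardwood stop blocks, 38 x 89 x 28 mm high (the lowest 3 mm is a black rubber sole, 1.5 mm inset all round), about 0.85 kg (up to 10 % more or less, which says nothing about the sole). Origin: centre of the underside; x across the 38 mm width (grip it across these sides), y along the 89 mm length, z up
- block_b: as block_a, another of the three. They stand on the slab side by side about 100 mm apart along the slab's y, each with its length roughly along the slab's x, with room to pull it some 60 mm towards the robot (-x) by shut fingertips set behind its far end, or gripped
- block_c: as block_a, another of the three. The soles' friction coefficients are near 0.1, 0.42 and 1.0; which block (a, b or c) has which can only be felt by dragging: under its own weight a block drags with roughly 0.8, 3.5 or 8 N (while it moves; at rest the pull slackens; a fingertip that rubs up or down its face changes its load). Bearing down adds in proportion, and a grippy block held rigidly can bite
- steep_rest: the steeper of two fixed wooden sloping rests on the bench to the right of the slab: a 130 mm wide plywood tread, 120 mm long up the slope, rising to the robot's left (+y, give or take 0.15 rad) along the rest's x at 0.52 rad, with a 6 mm lip at its foot. Origin: on the bench under the tread's centre, which is 46 mm above it; x up the slope (horizontal), y along its width
- low_rest: the lower rest, as steep_rest but rising at 0.25 rad, tread centre 31 mm above its origin. On both rests a block lies sole down on the tread, its 89 mm length along the rest's y. Only the best sole holds on the steep one; the middling holds on the low one, the slickest on neither. Between slab and rests runs a low ledge: carry blocks over it with 100 mm under them
- brass_offcut: bystander: small brass scrap, 18 x 29 x 9 mm, loose on the near edge of the slab; origin: centre of its underside
- eraser_box: bystander: small grey carton 23 x 56 x 19 mm, loose on the near edge of the slab, its length along the edge; origin: centre of its underside
Things that resemble listed ones, but are neither listed nor needed, are in the scene too. Leave any green look-alike of the block_c alone.

How it is judged (in metres and radians):
On the way:
1. all three blocks have been shifted at least 35 mm and all still rest on the slab (distance of each of block_a, block_b, block_c from where it was at the start of the episode above 0.035 m and contact force between each of block_a, block_b, block_c and slab above 0.3 N and x of block_a in the frame of slab between -0.14 and 0.14 m and y of block_a in the frame of slab between -0.152 and 0.152 m and z of block_a in the frame of slab between 0.005 and 0.014 m and x of block_b in the frame of slab between -0.14 and 0.14 m and y of block_b in the frame of slab between -0.152 and 0.152 m and z of block_b in the frame of slab between 0.005 and 0.014 m and x of block_c in the frame of slab between -0.14 and 0.14 m and y of block_c in the frame of slab between -0.152 and 0.152 m and z of block_c in the frame of slab between 0.005 and 0.014 m), for 0.1 s.
At the end, for the whole second after the job is handed in: one block lies on the steep rest and one on the low rest, each flat on its tread (within 0.08 rad), its origin from 22 mm below to 30 mm above the middle and within 35 mm sideways, held by friction alone; the third lies flat on the slab; all at rest (((x of block_a in the frame of steep_rest between -0.022 and 0.03 m and y of block_a in the frame of steep_rest between -0.035 and 0.035 m and angle between block_a's own z axis and vertical between 0.44 and 0.6 rad and contact force between block_a and steep_rest above 2 N) or (x of block_b in the frame of steep_rest between -0.022 and 0.03 m and y of block_b in the frame of steep_rest between -0.035 and 0.035 m and angle between block_b's own z axis and vertical between 0.44 and 0.6 rad and contact force between block_b and steep_rest above 2 N) or (x of block_c in the frame of steep_rest between -0.022 and 0.03 m and y of block_c in the frame of steep_rest between -0.035 and 0.035 m and angle between block_c's own z axis and vertical between 0.44 and 0.6 rad and contact force between block_c and steep_rest above 2 N)) and ((x of block_a in the frame of low_rest between -0.022 and 0.03 m and y of block_a in the frame of low_rest between -0.035 and 0.035 m and angle between block_a's own z axis and vertical between 0.17 and 0.33 rad and contact force between block_a and low_rest above 2 N) or (x of block_b in the frame of low_rest between -0.022 and 0.03 m and y of block_b in the frame of low_rest between -0.035 and 0.035 m and angle between block_b's own z axis and vertical between 0.17 and 0.33 rad and contact force between block_b and low_rest above 2 N) or (x of block_c in the frame of low_rest between -0.022 and 0.03 m and y of block_c in the frame of low_rest between -0.035 and 0.035 m and angle between block_c's own z axis and vertical between 0.17 and 0.33 rad and contact force between block_c and low_rest above 2 N)) and ((x of block_a in the frame of slab between -0.14 and 0.14 m and y of block_a in the frame of slab between -0.152 and 0.152 m and z of block_a in the frame of slab between 0.005 and 0.014 m and angle between block_a's own z axis and vertical below 0.1 rad) or (x of block_b in the frame of slab between -0.14 and 0.14 m and y of block_b in the frame of slab between -0.152 and 0.152 m and z of block_b in the frame of slab between 0.005 and 0.014 m and angle between block_b's own z axis and vertical below 0.1 rad) or (x of block_c in the frame of slab between -0.14 and 0.14 m and y of block_c in the frame of slab between -0.152 and 0.152 m and z of block_c in the frame of slab between 0.005 and 0.014 m and angle between block_c's own z axis and vertical below 0.1 rad)) and linear speed of each of block_a, block_b, block_c below 0.02 m/s); the robot touches nothing.
It fails at once if a block slips down a slope (its origin over 30 mm below the middle of a rest) ((contact force between block_a and steep_rest above 0.3 N and x of block_a in the frame of steep_rest below -0.03 m) or (contact force between block_a and low_rest above 0.3 N and x of block_a in the frame of low_rest below -0.03 m) or (contact force between block_b and steep_rest above 0.3 N and x of block_b in the frame of steep_rest below -0.03 m) or (contact force between block_b and low_rest above 0.3 N and x of block_b in the frame of low_rest below -0.03 m) or (contact force between block_c and steep_rest above 0.3 N and x of block_c in the frame of steep_rest below -0.03 m) or (contact force between block_c and low_rest above 0.3 N and x of block_c in the frame of low_rest below -0.03 m)).
It fails at once if a block is pressed on the slab with 40 N or more (contact force between any of block_a, block_b, block_c and slab above 40 N).
It fails at once if a block is tipped over (more than 1 rad) (angle between any of block_a, block_b, block_c's own z axis and vertical above 1 rad).
It fails at once if a bystander (brass scrap or carton) is moved more than 25 mm (distance of any of brass_offcut, eraser_box from where it was at the start of the episode above 0.025 m).
It also fails if it takes over 72 s, if anything falls off the work surface, if the arm or the gripper's body presses on something with over 40 N, if the wrist force passes 120 N, or if a joint passes its speed limit or range.

ROBOT

A 7-joint arm with a two-finger parallel gripper is mounted at the origin on a cart in front of the work surface, level with it; the furniture and walls round the work are solid. World frame = base frame: x ahead of the robot, y to its left, z up, the work surface at z = 0. Lengths are in mm, angles in rad, forces in N, time in s.
With the tool pointing down it reaches from about 425 to 825 mm from the base axis. Payload 3.6 kg.
Tool frame: the origin (TCP) lies at the very end of the fingers, on their centre line; the grasp point (between the pads) lies 19 mm behind it (r.tcp_to_grasp is the distance from the TCP to the grasp point, in mm); z points along the fingers, y is the direction in which the jaws open and shut (so a half turn about z gives the same grasp; the last joint's range is limited). The gripper opens to 85 mm and grips with 20 to 120 N. Pads are 22 mm wide; open, the fingers measure 114 mm over their backs; the gripper's body (76 mm by 85 mm) begins 54 mm behind the grasp point. The pads swing forward as they close: fully open they stand 13 mm farther back than shut.
Start: joints at [1.101, 0.615, -0.013, 1.423, 0.008, 1.103, -0.04], TCP at [279.1, -586.997, 231.297] pointing down, gripper open.
Joint ranges: [-3.12, 3.12], [-0.3, 2.06], [-1.34, 1.32], [0.26, 2.42], [-1.36, 4.5], [0.01, 1.98], [-2.84, 2.84]. Speed limits (rad/s): [2.79, 2.79, 3.14, 3.14, 3.14, 3.14, 3.14].

INTERFACE

Orientations are given as a unit quaternion [x, y, z, w].
In Python, from plant import r, camera, camera_model gives the robot as it stands.
- The arm moves only by the tool apply_moves, never from a script. Its argument "series" is a list that holds one entry, the list of rows, each a list of 6 numbers: the shift along the tool's x, y, z in m, then the turn, a rotation vector about the tool's x, y, z in degrees. A call has 1 to 10 rows; each row is the pose to reach, as a shift and turn from the pose commanded when the call began, along the tool's axes at that moment; what a row does not reach only later rows make up. A row lasts 1/12 s, in which the tool goes at most 41.7 mm and 7.16 degrees, less where a joint would pass 70% of its speed; a pose out of reach is approached as far as the arm can. A call with a gripper value outside its range is refused whole. "hand" is the finger opening in m, from 0 to 0.0854, set as the call begins (left out, the last holds). The fingers move at their own pace and stop on an object; "grip_force" is the grip in N (left out, the last holds). Time passes only in rows, so rows that repeat a pose let the fingers close. It gives the time, the measured TCP pose, the force and the opening at its end, in the units of the state.
- r.sense(): the state, without advancing time (a new reading comes with each control period).
- camera(name): name is "side" or "top"; returns the picture (384x512x3 uint8, red, green, blue); there is no depth.
- camera_model(name): a dict with "fx", "fy", "cx", "cy" (pixels), "R" (3x3) and "t" (3): a world point X has camera coordinates R X + t. Camera axes: x right, y down, z forward; pixel columns grow to the right and rows downward; lengths in mm; the calibration is good to about 2 mm. A picture is of the moment at which its call begins. camera_model takes no time and is no camera call.
- r.sign_off(): hands the job in, once; it reports no verdict.
The state is a dict: "clock": time; "q": joint angles; "joint_vel": joint speeds; "tau": joint torques, N m; "tool_pos": TCP position; "tool_rot": TCP orientation; "contact_force": force on the tool from outside, world axes, zero at the start; "ft_torque": the same for the moment, N m; "grip_width": finger opening in mm.
Only numpy, scipy, OpenCV 4.12 (cv2) and the standard library are available. Lean on these libraries where they do the work, as an engineer would, in place of code of your own. Each camera call takes 0.05 s, during which the arm holds its last target.

## Working session

There is one attempt and no reset: what is moved stays moved. The work goes in short steps, Python scripts to look and compute and a tool call to move; the robot and the scene stay as the last step left them, time stands still between calls to the robot, and variables do not carry over. Pictures are saved under pics/ and viewed, and the job is handed in when it is done.

Besides the shell and the picture viewer there is one more tool, called as name([rows], argument=value, ...), one row to a line, values as JSON. apply_moves: Moves the arm, as the interface text tells. Its arguments: {"type":"object","properties":{"series":{"type":"array","items":{"type":"array","items":{"type":"array","items":{"type":"number"}}}},"hand":{"type":"number"},"grip_force":{"type":"number"}},"required":["series"]}

```bash
mkdir -p pics; ls
python3 - <<'E'
from plant import r,camera,camera_model
import cv2
for n in("side","top"):
    cv2.imwrite(f"pics/{n}0.png",cv2.resize(camera(n)[:,:,::-1],(800,600),interpolation=cv2.INTER_CUBIC)); print(n,camera_model(n))
print(r.sense(), r.tcp_to_grasp)
E
```

```text
pics
side {'fx': 370.20792729487044, 'fy': 370.20792729487044, 'cx': 260.8839437728083, 'cy': 190.00022080424327, 'R': array([[ 0.99931054, -0.03662564, -0.00608362],
       [-0.02827169, -0.6444552 , -0.76411924],
       [ 0.02406574,  0.7637644 , -0.64504634]]), 't': array([-491.14720382,   76.74707394, 1084.19515115])}
top {'fx': 386.8529647157541, 'fy': 386.8529647157541, 'cx': 257.97336222069345, 'cy': 193.01420318953984, 'R': array([[-0.00394912, -0.99976179,  0.02146532],
       [-0.99595694,  0.00200584, -0.08980952],
       [ 0.08974507, -0.02173321, -0.99572762]]), 't': array([ 60.26159865, 473.5727687 , 950.81984482])}
{'clock': 0.1, 'q': array([ 1.10048488,  0.61582343, -0.0125913 ,  1.42479069,  0.00801573,
        1.1033797 , -0.04040045]), 'joint_vel': array([ 4.87022677e-04, -2.49432100e-03,  3.08571474e-04, -4.64379633e-03,
        3.14905059e-05, -1.16608525e-03, -1.40469506e-05]), 'tau': array([ 1.81689189e-03, -4.70380247e+01,  2.60317409e-01, -1.71571684e+01,
        1.00837805e-02,  5.79227883e-03, -2.51299269e-05]), 'tool_pos': array([ 278.81584115, -586.38347039,  230.23618181]), 'tool_rot': array([ 9.75478375e-01,  2.20092149e-01, -2.44089256e-04, -1.15126701e-03]), 'contact_force': array([ 0.8973136 , -1.32211247, -0.07783749]), 'ft_torque': array([-0.04095539,  0.00017571, -0.01406013]), 'grip_width': 85.46694960369726} 18.700000000000003
```

View pics/top0.png

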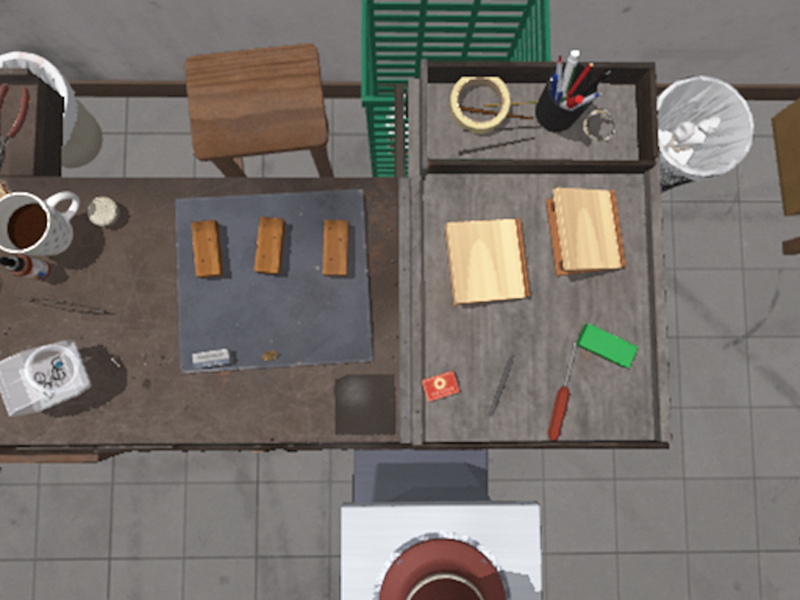

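View pics/side0.png

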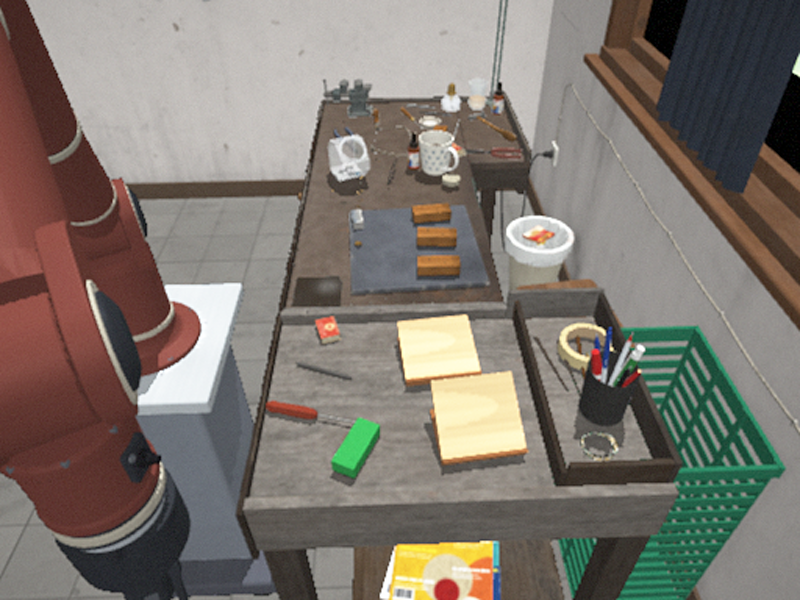

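Run:
```python
import cv2
from plant import camera
t=camera("top")[:,:,::-1]; s=camera("side")[:,:,::-1]
cv2.imwrite("pics/top_raw.png",t);cv2.imwrite("pics/side_raw.png",s)
# crops
def c(im,x0,y0,x1,y1,k,n): cv2.imwrite(n,cv2.resize(im[y0:y1,x0:x1],None,fx=k,fy=k,interpolation=cv2.INTER_CUBIC))
c(t,105,115,245,245,5.6/1.0 if 0 else 4.5,"pics/slab.png") 
c(t,270,110,420,210,5,"pics/rests.png")
c(s,240,190,350,300,5,"pics/rests_s.png")
```

```text
(no output)
```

View pics/slab.png

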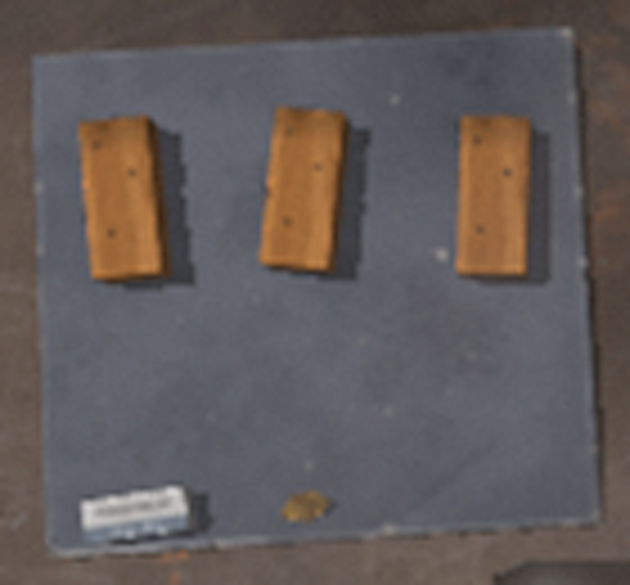

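View pics/rests.png

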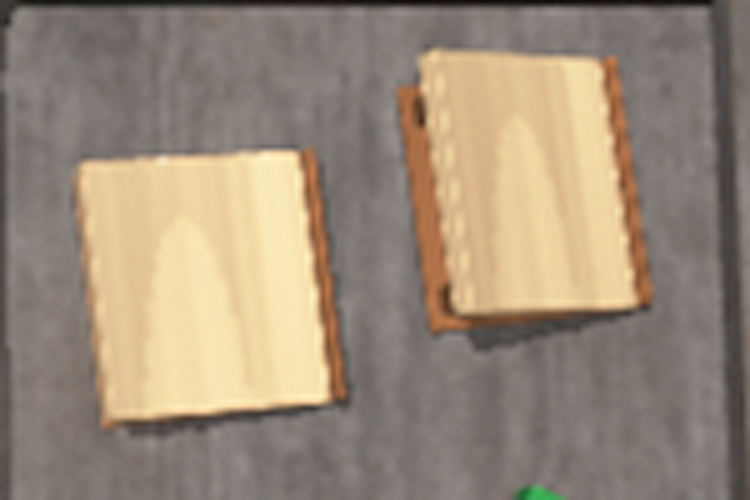

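View pics/rests_s.png

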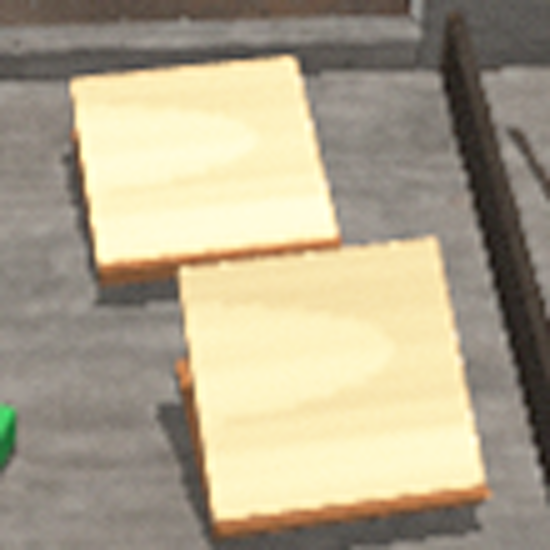

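```bash
cat > h.py <<'E'
import numpy as np
from plant import camera_model
from scipy.optimize import least_squares
CM={n:camera_model(n) for n in("top","side")}
def proj(n,X):
    m=CM[n];X=np.atleast_2d(X);c=X@np.array(m["R"]).T+m["t"]
    return np.c_[m["fx"]*c[:,0]/c[:,2]+m["cx"],m["fy"]*c[:,1]/c[:,2]+m["cy"]]
def ray(n,p,z):
    m=CM[n];R=np.array(m["R"]);C=-R.T@m["t"]
    d=R.T@np.array([(p[0]-m["cx"])/m["fx"],(p[1]-m["cy"])/m["fy"],1]);return C+d*(z-C[2])/d[2]
def cr(p,x0,y0,k): return (np.array(p,float)+.5)/k-.5+[x0,y0]
def fit(pts,model,p0):
    f=lambda p:np.concatenate([(proj(n,X)-u).ravel() for (n,u,X) in [(n,u,model(p)) for n,u in pts]])
    s=least_squares(f,p0,loss="soft_l1");return s.x,np.abs(f(s.x)).max(),np.round(f(s.x).reshape(-1,2),1)
def rect(L,W,z):  # corners order given by local
    def m(p):
        c,s=np.cos(p[2]),np.sin(p[2]);l=np.array([[L/2,W/2],[L/2,-W/2],[-L/2,-W/2],[-L/2,W/2]])
        return np.c_[l@np.array([[c,s],[-s,c]])+p[:2],np.full(4,z)]
    return m
def rest(a,h):
    def m(p):
        # corners local: slope u (+60 high), width w
        e=np.array([[60,-65],[60,65],[-60,65],[-60,-65]],float)
        ux,uz=e[:,0]*np.cos(a),e[:,0]*np.sin(a)
        c,s=np.cos(p[2]),np.sin(p[2])
        return np.c_[p[0]+ux*c-e[:,1]*s,p[1]+ux*s+e[:,1]*c,h+uz]
    return m
E
python3 - <<'E'
from h import *
sl=cr([(33,57),(572,28),(598,522),(50,552)],105,115,4.5)
print("slab",fit([("top",sl)],rect(285,309,10),[600,200,0]))
for n,b in dict(L=[(78,123),(150,117),(165,272),(92,278)],M=[(275,107),(346,112),(331,269),(260,264)],R=[(460,116),(529,118),(526,274),(457,274)]).items():
    print(n,fit([("top",cr(b,105,115,4.5))],rect(89,38,38),[600,200,0]))
for n,a,h,t,s in [("low",.25,31,[(302,150),(78,163),(103,422),(332,404)],None)]: pass
# rest order: local (high,w-),(high,w+),(low,w+),(low,w-); rest yaw~+90: w+ = -x
def go(n,a,h,T,S):
    T=cr(T,270,110,5);S=cr(S,240,190,5)
    for pts in ([("top",T)],[("side",S)],[("top",T),("side",S)]):
        print(n,fit(pts,rest(a,h),[550,-200,1.57]))
# far-x high, near-x high, near-x low, far-x low
go("low",.25,31,[(78,163),(103,422),(332,404),(302,150)],[(295,57),(72,82),(100,268),(340,240)])
go("steep",.52,46,[(430,50),(455,312),(638,305),(605,58)],[(437,238),(180,268),(213,525),(485,490)])
E
```

```text
slab (array([5.12648193e+02, 2.70377988e+02, 5.60119374e-02]), np.float64(1.1778163105853992), array([[-0.4, -0.8],
       [ 0.6, -0.7],
       [ 0.9,  0.4],
       [-1.2,  1.2]]))
L (array([558.54973714, 371.05927373,  -6.17067969]), np.float64(0.6743780721401151), array([[ 0.3, -0.3],
       [-0.3, -0.6],
       [-0.4,  0.3],
       [ 0.3,  0.7]]))
M (array([ 5.63842799e+02,  2.71861304e+02, -7.65445232e-02]), np.float64(0.2828813253434248), array([[ 0.2, -0.3],
       [-0.2, -0.2],
       [-0.2,  0.3],
       [ 0.2,  0.2]]))
R (array([ 5.59664328e+02,  1.67555113e+02, -1.28049950e-02]), np.float64(0.39890386362620234), array([[ 0. , -0.2],
       [-0. , -0.4],
       [ 0. ,  0.4],
       [-0. ,  0.2]]))
low (array([539.55672791, -73.51166992,   1.66881695]), np.float64(1.0009338767413851), array([[ 0.3, -0.3],
       [ 1. , -0.1],
       [-0.6, -0.1],
       [-0.6,  0.5]]))
low (array([541.55712876, -75.12069528, -10.88561501]), np.float64(0.3811400709319628), array([[ 0.1, -0.1],
       [-0.3, -0.4],
       [ 0.1,  0.1],
       [ 0.1,  0.2]]))
low (array([540.54346454, -74.20713236,   1.67464225]), np.float64(1.4482373386252902), array([[ 0.4, -0.5],
       [ 1.4, -0.4],
       [-0.2, -0.6],
       [-0.5,  0.1],
       [-0.2, -0.2],
       [-0.5, -0.7],
       [-0.4, -0.2],
       [-0.4,  0.1]]))
steep (array([ 589.09734231, -236.79914651,    1.6755417 ]), np.float64(2.4769557486587246), array([[ 0.4, -0.6],
       [ 2.5, -0.1],
       [-0.8,  0.4],
       [-1.2,  0.3]]))
steep (array([ 589.63870241, -239.94208362,    1.67465146]), np.float64(0.4322752549596487), array([[ 0.2,  0.4],
       [-0.4,  0.2],
       [ 0.1, -0.4],
       [ 0. , -0.2]]))
steep (array([ 589.48768383, -238.62911189,    1.67585956]), np.float64(3.241434259308278), array([[ 1.1, -0.7],
       [ 3.2, -0.3],
       [-0.1,  0.3],
       [-0.5,  0.1],
       [ 0. ,  0. ],
       [-0.5, -0.2],
       [ 0. , -0.8],
       [-0.1, -0.7]]))
```

```bash
cat >> h.py <<'E'
import json,os
from scipy.spatial.transform import Rotation as Ro
def down(psi): return np.array([[np.cos(psi),np.sin(psi),0],[np.sin(psi),-np.cos(psi),0],[0,0,-1]])
def load():
    if os.path.exists("cmd.json"):
        d=json.load(open("cmd.json"));return np.array(d["p"]),np.array(d["R"])
def save(p,R): json.dump(dict(p=list(p),R=np.array(R).tolist()),open("cmd.json","w"))
def rel(p,R,tp,TR):
    return np.r_[np.round(R.T@(np.array(tp)-p)/1000,4),np.round(np.degrees(Ro.from_matrix(R.T@TR).as_rotvec()),1)]
def plan(*targets):
    "targets (pos,R); prints rows rel. to present command and row counts; saves final"
    p,R=load();lp,lR=p,R
    for tp,TR in targets:
        w=rel(p,R,tp,TR);d=np.linalg.norm(np.array(tp)-lp);a=np.degrees(np.linalg.norm(Ro.from_matrix(lR.T@TR).as_rotvec()))
        print(w.tolist(),"rows>=",max(d/41.7,a/7.16).round(1));lp,lR=np.array(tp),TR
    np_=p+R@(w[:3]*1000);nR=R@Ro.from_rotvec(np.radians(w[3:])).as_matrix();save(np_,nR)
def st():
    from plant import r
    s=r.sense();p,R=load();M=Ro.from_quat(s["tool_rot"]).as_matrix()
    print("t",s["clock"].__round__(2),"pos",s["tool_pos"].round(1),"err",(s["tool_pos"]-p).round(1),"roterr",np.degrees(Ro.from_matrix(R.T@M).as_rotvec()).round(1),"F",s["contact_force"].round(2),"grip",round(s["grip_width"],1),"q",s["q"].round(2))
E
python3 - <<'E'
from h import *
from plant import r
print([a for a in dir(r) if a[0]!="_"])
save([279.1,-586.997,231.297],down(0.4438)); st()
print("brass",ray("top",cr((305,505),105,115,4.5),19),"carton",ray("top",cr((137,515),105,115,4.5),25))
# above behind block R
y=-0.0128;u=np.array([np.cos(y),np.sin(y),0])
print(np.array([559.7,167.6,0])+u*(44.5+11+9))
plan(((520,-40,200),down(0.2)),((624,167,130),down(-.0128)))
E
```

```text
['PlanningError', 'sense', 'sign_off', 'tcp_to_grasp']
t 0.2 pos [ 278.9 -586.6  230.6] err [-0.2  0.4 -0.7] roterr [ 0.1 -0.  -0. ] F [-0.09  0.21 -0.22] grip 85.4 q [ 1.1   0.62 -0.01  1.42  0.01  1.1  -0.04]
brass [389.97719966 271.7969597   19.        ] carton [384.86049515 362.04089493  25.        ]
[624.19471623 166.77442254   0.        ]
[0.4524, -0.3906, 0.0313, 0.0, 0.0, 14.0] rows>= 14.4
[0.6352, -0.5329, 0.1013, 0.0, 0.0, 26.2] rows>= 5.8
```

Run:
```python
from h import *
save([279.1,-586.997,231.297],down(0.4438))
plan(((430,-270,200),down(.3)))
```

```text
[0.2724, -0.2215, 0.0313, 0.0, 0.0, 8.2] rows>= 8.5
```

apply_moves([
  [[0.2724,-0.2215,0.0313,0,0,8.2],[0.2724,-0.2215,0.0313,0,0,8.2],[0.2724,-0.2215,0.0313,0,0,8.2],[0.2724,-0.2215,0.0313,0,0,8.2],[0.2724,-0.2215,0.0313,0,0,8.2],[0.2724,-0.2215,0.0313,0,0,8.2],[0.2724,-0.2215,0.0313,0,0,8.2],[0.2724,-0.2215,0.0313,0,0,8.2],[0.2724,-0.2215,0.0313,0,0,8.2],[0.2724,-0.2215,0.0313,0,0,8.2]],
], hand=0, grip_force=20)

```text
clock: 1.03
tool_pos: [432.9, -263.2, 199.6]
tool_rot: [0.988, 0.155, 0.001, -0.002]
contact_force: [-0.1, 0.2, 0.4]
grip_width: 0.1
```

Run:
```python
from h import *
st()
plan(((580,60,170),down(.0)))
plan(((624,167,130),down(-.0128)))
```

```text
t 1.03 pos [ 432.9 -263.2  199.6] err [ 2.9  6.8 -0.4] roterr [ 0.2  0.1 -0.6] F [-0.14  0.22  0.44] grip 0.1 q [ 0.51  0.43 -0.01  1.87  0.    0.84 -0.76]
[0.241, -0.2708, 0.03, 0.0, 0.0, 17.2] rows>= 8.7
[0.0441, -0.1069, 0.04, 0.0, 0.0, 0.8] rows>= 2.9
```

apply_moves([
  [[0.241,-0.2708,0.03,0,0,17.2],[0.241,-0.2708,0.03,0,0,17.2],[0.241,-0.2708,0.03,0,0,17.2],[0.241,-0.2708,0.03,0,0,17.2],[0.241,-0.2708,0.03,0,0,17.2],[0.241,-0.2708,0.03,0,0,17.2],[0.241,-0.2708,0.03,0,0,17.2],[0.241,-0.2708,0.03,0,0,17.2],[0.241,-0.2708,0.03,0,0,17.2],[0.241,-0.2708,0.03,0,0,17.2]],
])

```text
clock: 1.87
tool_pos: [582.0, 69.7, 169.2]
tool_rot: [1.0, 0.006, 0.001, -0.003]
contact_force: [-0.2, -0.0, -0.4]
grip_width: -0.3
```

apply_moves([
  [[0.0441,-0.1069,0.04,0,0,0.8],[0.0441,-0.1069,0.04,0,0,0.8],[0.0441,-0.1069,0.04,0,0,0.8],[0.0441,-0.1069,0.04,0,0,0.8],[0.0441,-0.1069,0.04,0,0,0.8],[0.0441,-0.1069,0.04,0,0,0.8],[0.0441,-0.1069,0.04,0,0,0.8]],
])

```text
clock: 2.45
tool_pos: [624.5, 163.8, 130.5]
tool_rot: [1.0, -0.008, 0.0, 0.001]
contact_force: [-0.9, -1.4, 0.7]
grip_width: 0.2
```

Run:
```python
from h import *
st()
from plant import camera
import cv2
t=camera("top")[:,:,::-1]
cv2.imwrite("pics/t1.png",cv2.resize(t[60:260,100:300],(700,700),interpolation=cv2.INTER_CUBIC))
```

```text
t 2.45 pos [624.5 163.8 130.5] err [ 0.5 -3.2  0.5] roterr [-0.1  0.   0.2] F [-0.94 -1.38  0.73] grip 0.2 q [-0.33  0.71  0.06  1.55 -0.05  0.88 -1.83]
```

View pics/t1.png

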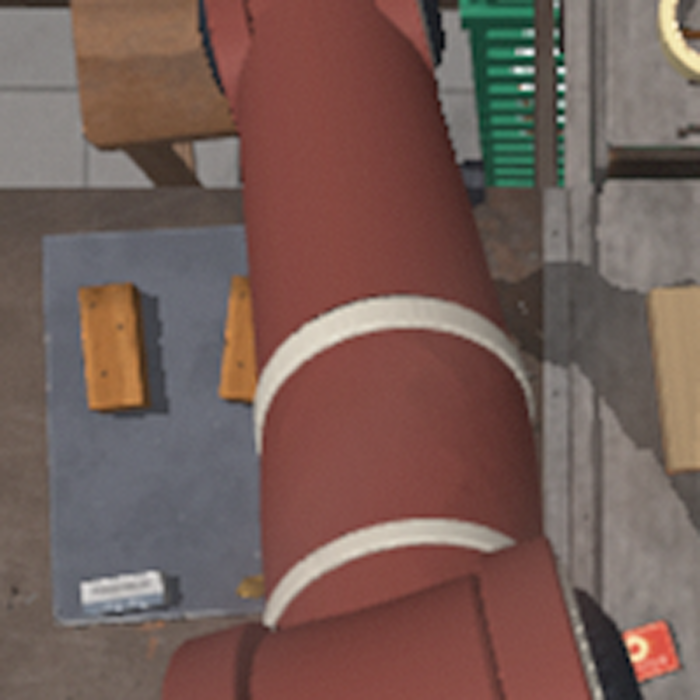

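Run:
```python
from h import *
plan(((624,167,45),down(-.0128)))
```

```text
[-0.0, -0.0, 0.085, 0.0, 0.0, -0.0] rows>= 2.0
```

apply_moves([
  [[0,0,0.03,0,0,0],[0,0,0.06,0,0,0],[0,0,0.085,0,0,0],[0,0,0.085,0,0,0],[0,0,0.085,0,0,0],[0,0,0.085,0,0,0]],
])

```text
clock: 3.0
tool_pos: [625.5, 166.2, 47.0]
tool_rot: [1.0, -0.007, 0.002, -0.0]
contact_force: [0.5, 0.1, -0.0]
grip_width: 0.0
```

Run:
```python
from h import *
st()
from plant import camera
import cv2
t=camera("side")[:,:,::-1]
cv2.imwrite("pics/s1.png",cv2.resize(t[100:220,200:340],(840*800//840,600*800//840),interpolation=cv2.INTER_CUBIC))
```

```text
t 3.0 pos [625.5 166.2  47. ] err [ 1.5 -0.7  2. ] roterr [0.  0.2 0.1] F [ 0.51  0.15 -0.04] grip 0.0 q [-0.32  0.82  0.05  1.61 -0.06  0.72 -1.83]
```

View pics/s1.png

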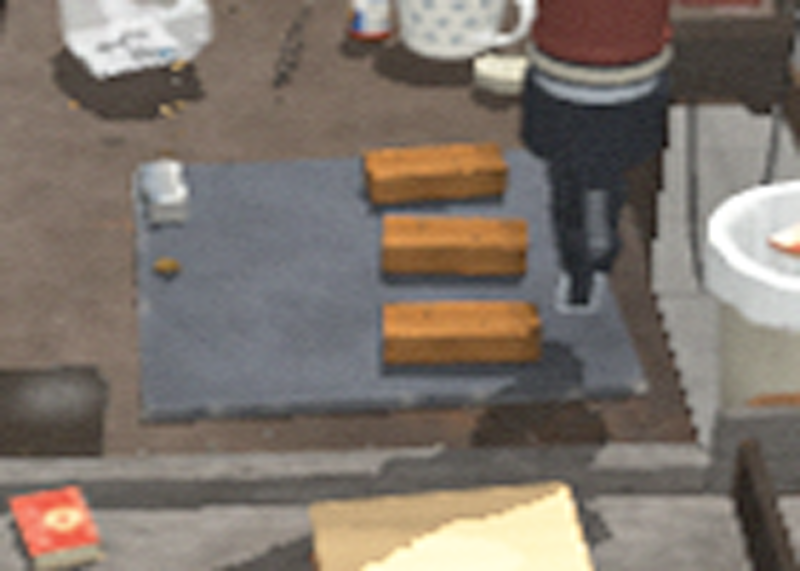

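apply_moves([
  [[0,0,0.015,0,0,0],[0,0,0.028,0,0,0],[0,0,0.028,0,0,0],[0,0,0.028,0,0,0],[0,0,0.028,0,0,0],[-0.003,0,0.028,0,0,0]],
])

```text
clock: 3.55
tool_pos: [622.2, 167.1, 18.0]
tool_rot: [1.0, -0.007, 0.001, -0.0]
contact_force: [-0.3, -0.8, -0.2]
grip_width: 0.1
```

apply_moves([
  [[-0.004,0,0,0,0,0],[-0.008,0,0,0,0,0],[-0.012,0,0,0,0,0],[-0.016,0,0,0,0,0]],
])

```text
clock: 3.88
tool_pos: [605.8, 167.4, 17.8]
tool_rot: [1.0, -0.007, 0.001, -0.0]
contact_force: [2.8, -0.4, 1.8]
grip_width: 0.1
```

apply_moves([
  [[-0.004,0,0,0,0,0],[-0.008,0,0,0,0,0],[-0.012,0,0,0,0,0]],
])

```text
clock: 4.13
tool_pos: [593.4, 167.5, 17.6]
tool_rot: [1.0, -0.007, 0.001, -0.0]
contact_force: [2.0, -0.3, 1.7]
grip_width: -0.1
```

apply_moves([
  [[-0.004,0,0,0,0,0],[-0.008,0,0,0,0,0]],
])

```text
clock: 4.3
tool_pos: [584.9, 167.5, 17.2]
tool_rot: [1.0, -0.007, 0.0, -0.0]
contact_force: [3.4, -0.0, 2.3]
grip_width: -0.1
```

apply_moves([
  [[-0.004,0,0,0,0,0],[-0.008,0,0,0,0,0]],
])

```text
clock: 4.47
tool_pos: [576.7, 167.6, 17.1]
tool_rot: [1.0, -0.007, 0.0, -0.0]
contact_force: [1.9, 0.5, 1.5]
grip_width: 0.1
```

apply_moves([
  [[-0.004,0,0,0,0,0],[-0.008,0,0,0,0,0]],
])

```text
clock: 4.63
tool_pos: [568.7, 167.7, 17.0]
tool_rot: [1.0, -0.007, 0.0, -0.0]
contact_force: [2.3, 0.1, 1.9]
grip_width: 0.1
```

apply_moves([
  [[-0.003,0,-0.0005,0,0,0],[-0.006,0,-0.001,0,0,0],[-0.009,0,-0.0015,0,0,0]],
])

```text
clock: 4.88
tool_pos: [558.8, 167.7, 18.0]
tool_rot: [1.0, -0.007, -0.001, 0.0]
contact_force: [1.9, -0.1, -1.4]
grip_width: -0.5
```

apply_moves([
  [[-0.003,0,-0.0005,0,0,0],[-0.006,0,-0.001,0,0,0]],
])

```text
clock: 5.05
tool_pos: [553.4, 167.8, 19.3]
tool_rot: [1.0, -0.007, -0.0, 0.0]
contact_force: [1.3, -0.1, -1.3]
grip_width: 0.2
```

apply_moves([
  [[0.006,0,0,0,0,0],[0.008,0,0,0,0,0],[0.008,0,0,0,0,0]],
])

```text
clock: 5.3
tool_pos: [562.5, 167.7, 19.6]
tool_rot: [1.0, -0.007, 0.0, -0.0]
contact_force: [0.1, -1.0, -0.1]
grip_width: -0.0
```

Run:
```python
from h import *
p,R=load(); save(p+R@np.array([-62,0,25.5]),R); st()
u=np.array([np.cos(-.0765),np.sin(-.0765)]);b=np.array([563.8,271.9])+u*64.5;print(b)
plan(((590,167,80),down(-.0128)),((*b,70),down(-.0765)),((*b,18),down(-.0765)))
```

```text
t 5.3 pos [562.5 167.7  19.6] err [ 0.5 -0.1  0.1] roterr [0. 0. 0.] F [ 0.06 -1.03 -0.1 ] grip -0.0 q [-0.36  0.79  0.05  1.8  -0.07  0.55 -1.85]
[628.11135696 266.97056134]
[0.028, 0.0004, -0.0605, 0.0, 0.0, -0.0] rows>= 1.6
[0.0647, -0.1001, -0.0505, 0.0, 0.0, 3.6] rows>= 2.6
[0.0647, -0.1001, 0.0015, 0.0, 0.0, 3.6] rows>= 1.2
```

apply_moves([
  [[0.02,0,-0.04,0,0,0],[0.03,0,-0.0605,0,0,0],[0.045,-0.035,-0.06,0,0,1.5],[0.0647,-0.07,-0.055,0,0,3.6],[0.0647,-0.1001,-0.05,0,0,3.6],[0.0647,-0.1001,-0.05,0,0,3.6],[0.0647,-0.1001,-0.025,0,0,3.6],[0.0647,-0.1001,0.0015,0,0,3.6],[0.0647,-0.1001,0.0015,0,0,3.6],[0.0647,-0.1001,0.0015,0,0,3.6]],
])

```text
clock: 6.13
tool_pos: [626.3, 266.2, 16.4]
tool_rot: [0.999, -0.038, -0.002, 0.001]
contact_force: [0.2, 0.1, -0.2]
grip_width: -0.3
```

apply_moves([
  [[-0.002,0,0,0,0,0],[-0.004,0,0,0,0,0]],
])

```text
clock: 6.3
tool_pos: [625.3, 267.6, 20.0]
tool_rot: [0.999, -0.038, 0.001, -0.001]
contact_force: [-0.9, 0.4, 1.1]
grip_width: -0.1
```

apply_moves([
  [[-0.004,0,0,0,0,0],[-0.008,0,0,0,0,0],[-0.012,0,0,0,0,0],[-0.016,0,0,0,0,0]],
])

```text
clock: 6.63
tool_pos: [611.9, 268.4, 20.0]
tool_rot: [0.999, -0.039, 0.005, -0.001]
contact_force: [5.8, -0.1, -1.8]
grip_width: -0.2
```

apply_moves([
  [[-0.004,0,0,0,0,0],[-0.008,0,0,0,0,0]],
])

```text
clock: 6.8
tool_pos: [604.1, 268.9, 20.0]
tool_rot: [0.999, -0.039, 0.005, -0.001]
contact_force: [5.0, -0.2, -0.9]
grip_width: 0.0
```

apply_moves([
  [[-0.004,0,0,0,0,0],[-0.008,0,0,0,0,0]],
])

```text
clock: 6.97
tool_pos: [596.2, 269.6, 20.0]
tool_rot: [0.999, -0.039, 0.005, -0.001]
contact_force: [6.2, -0.8, -0.8]
grip_width: -0.2
```

apply_moves([
  [[-0.004,0,0,0,0,0],[-0.008,0,0,0,0,0]],
])

```text
clock: 7.13
tool_pos: [588.2, 270.2, 20.0]
tool_rot: [0.999, -0.039, 0.005, -0.001]
contact_force: [6.4, 0.1, -0.3]
grip_width: -0.1
```

apply_moves([
  [[-0.004,0,0,0,0,0],[-0.008,0,0,0,0,0],[-0.012,0,0,0,0,0]],
])

```text
clock: 7.38
tool_pos: [576.3, 271.1, 20.0]
tool_rot: [0.999, -0.039, 0.005, -0.001]
contact_force: [6.0, -0.4, 0.1]
grip_width: -0.2
```

apply_moves([
  [[-0.004,0,0,0,0,0],[-0.008,0,0,0,0,0]],
])

```text
clock: 7.55
tool_pos: [568.4, 271.8, 20.0]
tool_rot: [0.999, -0.039, 0.005, -0.001]
contact_force: [5.6, -0.5, -1.0]
grip_width: 0.2
```

apply_moves([
  [[-0.004,0,0,0,0,0],[-0.008,0,0,0,0,0]],
])

```text
clock: 7.72
tool_pos: [560.5, 272.4, 20.0]
tool_rot: [0.999, -0.039, 0.005, -0.001]
contact_force: [6.0, -0.3, -0.7]
grip_width: -0.1
```

apply_moves([
  [[0.008,0,0,0,0,0],[0.01,0,0,0,0,0],[0.01,0,0,0,0,0]],
])

```text
clock: 7.97
tool_pos: [566.6, 271.6, 18.3]
tool_rot: [0.999, -0.038, -0.0, -0.0]
contact_force: [-0.8, 0.5, -0.2]
grip_width: -0.4
```

Run:
```python
from h import *
p,R=load(); save(p+R@np.array([-4-16-24-28+10,0,0]),R); st()
y=.1125;u=np.array([np.cos(y),np.sin(y)]);b=np.array([558.5,371])+u*65;print(b)
plan(((595,268,80),down(-.0765)),((*b,70),down(y)),((*b,18),down(y)))
```

```text
t 7.97 pos [566.6 271.6  18.3] err [ 0.3 -0.1  0.3] roterr [ 0. -0.  0.] F [-0.84  0.51 -0.18] grip -0.4 q [-0.53  0.84  0.08  1.68 -0.1   0.63 -2.04]
[623.08910551 378.29708495]
[0.0289, 0.0015, -0.062, 0.0, 0.0, 0.0] rows>= 1.6
[0.0485, -0.1106, -0.052, 0.0, 0.0, -10.8] rows>= 2.7
[0.0485, -0.1106, -0.0, 0.0, 0.0, -10.8] rows>= 1.2
```

apply_moves([
  [[0.02,0,-0.04,0,0,0],[0.029,0.0015,-0.062,0,0,0],[0.035,-0.035,-0.06,0,0,-4],[0.0485,-0.07,-0.055,0,0,-8],[0.0485,-0.1106,-0.052,0,0,-10.8],[0.0485,-0.1106,-0.052,0,0,-10.8],[0.0485,-0.1106,-0.025,0,0,-10.8],[0.0485,-0.1106,0,0,0,-10.8],[0.0485,-0.1106,0,0,0,-10.8],[0.0485,-0.1106,0,0,0,-10.8]],
])

```text
clock: 8.8
tool_pos: [621.0, 377.4, 16.1]
tool_rot: [0.998, 0.056, -0.003, 0.001]
contact_force: [0.3, -0.1, 0.9]
grip_width: -0.1
```

apply_moves([
  [[-0.002,0,0,0,0,0],[-0.004,0,0,0,0,0]],
])

```text
clock: 8.97
tool_pos: [620.1, 378.4, 20.2]
tool_rot: [0.998, 0.056, 0.001, -0.001]
contact_force: [0.8, 0.0, 0.4]
grip_width: 0.0
```

apply_moves([
  [[-0.004,0,0,0,0,0],[-0.008,0,0,0,0,0],[-0.012,0,0,0,0,0],[-0.016,0,0,0,0,0]],
])

```text
clock: 9.3
tool_pos: [605.9, 376.5, 20.1]
tool_rot: [0.998, 0.056, 0.004, -0.001]
contact_force: [4.6, -0.3, 1.9]
grip_width: 0.0
```

apply_moves([
  [[-0.004,0,0,0,0,0],[-0.008,0,0,0,0,0]],
])

```text
clock: 9.47
tool_pos: [598.0, 375.7, 20.1]
tool_rot: [0.998, 0.056, 0.004, -0.001]
contact_force: [5.2, 0.6, 2.1]
grip_width: -0.0
```

apply_moves([
  [[-0.004,0,0,0,0,0],[-0.008,0,0,0,0,0]],
])

```text
clock: 9.63
tool_pos: [590.0, 374.8, 20.1]
tool_rot: [0.998, 0.056, 0.004, -0.001]
contact_force: [5.1, 0.1, 1.8]
grip_width: -0.1
```

apply_moves([
  [[-0.004,0,0,0,0,0],[-0.008,0,0,0,0,0]],
])

```text
clock: 9.8
tool_pos: [582.1, 374.0, 20.1]
tool_rot: [0.998, 0.056, 0.004, -0.001]
contact_force: [5.1, 0.5, 1.8]
grip_width: 0.1
```

apply_moves([
  [[-0.004,0,0,0,0,0],[-0.008,0,0,0,0,0]],
])

```text
clock: 9.97
tool_pos: [574.2, 373.1, 20.1]
tool_rot: [0.998, 0.056, 0.004, -0.001]
contact_force: [5.4, 0.0, 2.7]
grip_width: -0.2
```

apply_moves([
  [[-0.004,0,0,0,0,0],[-0.008,0,0,0,0,0]],
])

```text
clock: 10.13
tool_pos: [566.3, 372.2, 20.1]
tool_rot: [0.998, 0.056, 0.004, -0.001]
contact_force: [5.2, 0.2, 2.1]
grip_width: 0.2
```

apply_moves([
  [[-0.004,0,0,0,0,0],[-0.008,0,0,0,0,0]],
])

```text
clock: 10.3
tool_pos: [558.4, 371.4, 20.1]
tool_rot: [0.998, 0.056, 0.004, -0.001]
contact_force: [6.0, 0.2, 2.4]
grip_width: 0.1
```

apply_moves([
  [[0.008,0,0,0,0,0],[0.01,0,0,0,0,0],[0.01,0,-0.04,0,0,0],[0.01,0,-0.08,0,0,0],[0.01,0,-0.12,0,0,0],[0.01,0,-0.12,0,0,0]],
])

```text
clock: 10.8
tool_pos: [569.4, 374.7, 147.0]
tool_rot: [0.998, 0.056, 0.006, -0.004]
contact_force: [0.4, 0.2, 1.1]
grip_width: -0.1
```

Run:
```python
from h import *
p,R=load(); save(p+R@np.array([-4-16-48+10,0,-120]),R); st()
from plant import camera
import cv2
t=camera("top")[:,:,::-1];s=camera("side")[:,:,::-1]
cv2.imwrite("pics/t2.png",cv2.resize(t[115:245,105:245],None,fx=4.5,fy=4.5,interpolation=cv2.INTER_CUBIC))
cv2.imwrite("pics/s2.png",cv2.resize(s[100:220,200:340],None,fx=5.5,fy=5.5,interpolation=cv2.INTER_CUBIC))
```

```text
t 10.8 pos [569.4 374.7 147. ] err [4.  2.9 9. ] roterr [ 0.4  0.7 -0. ] F [0.44 0.17 1.13] grip -0.1 q [-0.65  0.74  0.06  1.44 -0.05  0.96 -2.03]
```

View pics/t2.png

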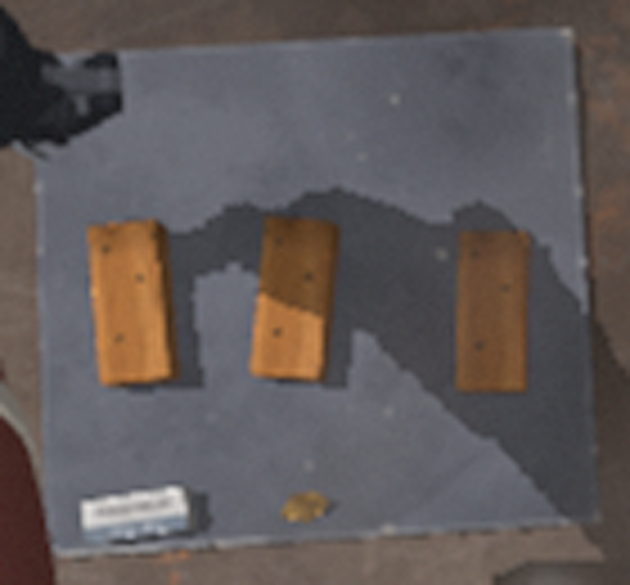

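View pics/s2.png

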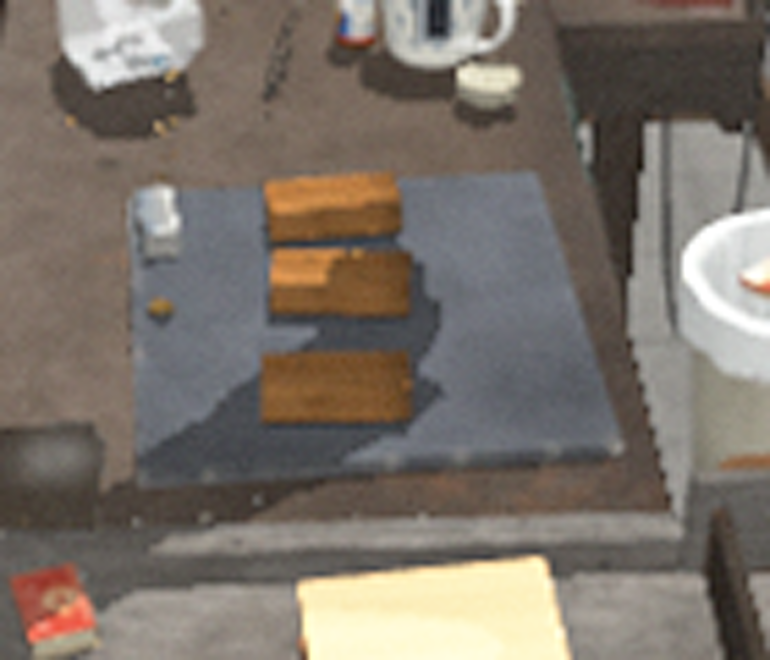

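Run:
```python
from h import *
B={}
for n,b in dict(L=[(88,228),(160,221),(174,378),(101,385)],M=[(263,216),(338,221),(324,380),(250,375)],R=[(457,231),(528,232),(527,390),(457,389)]).items():
    x,e,_=fit([("top",cr(b,105,115,4.5))],rect(89,38,38),[500,200,0]);x[2]=(x[2]+np.pi)%(2*np.pi)-np.pi;print(n,x.round(3),e);B[n]=x
json.dump({k:v.tolist() for k,v in B.items()},open("B.json","w"))
x=B["L"];u=np.array([np.cos(x[2]),np.sin(x[2])]);b=x[:2]-u*65;print(b)
plan(((*b,100),down(x[2])),((*b,20),down(x[2])))
```

```text
L [5.00284e+02 3.64439e+02 1.08000e-01] 0.5226834508911509
M [ 5.02916e+02  2.75921e+02 -6.80000e-02] 0.6650126000320142
R [4.95877e+02 1.67568e+02 1.00000e-03] 0.5134726003947208
[435.66195041 357.4380725 ]
[-0.1306, -0.0002, 0.038, 0.0, 0.0, 0.2] rows>= 3.3
[-0.1306, -0.0002, 0.118, 0.0, 0.0, 0.2] rows>= 1.9
```

apply_moves([
  [[-0.04,0,0.01,0,0,0],[-0.08,0,0.02,0,0,0],[-0.1206,0,0.038,0,0,0.2],[-0.1306,0,0.038,0,0,0.2],[-0.1306,0,0.065,0,0,0.2],[-0.1306,0,0.09,0,0,0.2],[-0.1306,0,0.118,0,0,0.2],[-0.1306,0,0.118,0,0,0.2],[-0.1306,0,0.118,0,0,0.2],[-0.1306,0,0.118,0,0,0.2]],
])

```text
clock: 11.73
tool_pos: [435.4, 357.1, 20.1]
tool_rot: [0.999, 0.054, -0.0, 0.0]
contact_force: [0.4, -0.0, 0.2]
grip_width: 0.0
```

apply_moves([
  [[0.003,0,0,0,0,0],[0.006,0,0,0,0,0],[0.009,0,0,0,0,0],[0.012,0,0,0,0,0],[0.015,0,0,0,0,0],[0.0165,0,0,0,0,0]],
])

```text
clock: 12.23
tool_pos: [448.8, 358.7, 20.2]
tool_rot: [0.998, 0.055, -0.003, 0.001]
contact_force: [-7.7, -0.9, 4.7]
grip_width: 0.2
```

apply_moves([
  [[0.0015,0,0,0,0,0],[0.003,0,0,0,0,0],[0.0045,0,0,0,0,0]],
])

```text
clock: 12.48
tool_pos: [452.5, 359.2, 20.1]
tool_rot: [0.998, 0.055, -0.004, 0.001]
contact_force: [-5.9, -0.2, 4.2]
grip_width: -0.1
```

apply_moves([
  [[0.0015,0,0,0,0,0],[0.003,0,0,0,0,0]],
])

```text
clock: 12.65
tool_pos: [455.6, 359.5, 20.1]
tool_rot: [0.998, 0.055, -0.004, 0.001]
contact_force: [-5.8, -1.2, 4.7]
grip_width: -0.4
```

apply_moves([
  [[0.0015,0,0,0,0,0],[0.003,0,0,0,0,0]],
])

```text
clock: 12.82
tool_pos: [458.5, 359.9, 20.1]
tool_rot: [0.998, 0.055, -0.004, 0.001]
contact_force: [-6.2, -0.9, 4.6]
grip_width: -0.1
```

apply_moves([
  [[0.0015,0,-0.0007,0,0,0],[0.003,0,-0.0014,0,0,0]],
])

```text
clock: 12.98
tool_pos: [463.5, 360.0, 20.9]
tool_rot: [0.998, 0.055, -0.002, 0.001]
contact_force: [-3.6, 0.1, -2.5]
grip_width: -0.4
```

apply_moves([
  [[0.0015,0,0.0007,0,0,0],[0.003,0,0.0014,0,0,0]],
])

```text
clock: 13.15
tool_pos: [466.5, 360.7, 20.2]
tool_rot: [0.999, 0.055, -0.002, 0.0]
contact_force: [-7.8, -0.6, 4.4]
grip_width: 0.1
```

Run:
```python
from h import *
p,R=load(); save(p+R@np.array([16.5+4.5+3*4,0,0]),R); st()
p,R=load()
B=json.load(open("B.json"))
x=np.array(B["M"]);u=np.array([np.cos(x[2]),np.sin(x[2])]);b=x[:2]-u*65;print(b)
plan(((p[0]-15,p[1]-2,70),R),((*b,70),down(x[2])),((*b,20),down(x[2])))
```

```text
t 13.15 pos [466.5 360.7  20.2] err [-1.9 -0.3  0.2] roterr [-0.  -0.2 -0. ] F [-7.81 -0.6   4.39] grip 0.1 q [-0.72  0.79  0.04  1.79 -0.06  0.56 -2.1 ]
[438.06510536 280.31554394]
[-0.0151, 0.0004, -0.05, 0.0, 0.0, 0.0] rows>= 1.3
[-0.0389, 0.0769, -0.05, 0.0, 0.0, 10.1] rows>= 1.9
[-0.0389, 0.0769, -0.0, 0.0, 0.0, 10.1] rows>= 1.2
```

apply_moves([
  [[-0.015,0,0,0,0,0],[-0.02,0,-0.04,0,0,0],[-0.03,0.03,-0.05,0,0,4],[-0.0389,0.06,-0.05,0,0,9],[-0.0389,0.0769,-0.05,0,0,10.1],[-0.0389,0.0769,-0.04,0,0,10.1],[-0.0389,0.0769,-0.01,0,0,10.1],[-0.0389,0.0769,0,0,0,10.1],[-0.0389,0.0769,0,0,0,10.1],[-0.0389,0.0769,0,0,0,10.1]],
])

```text
clock: 13.98
tool_pos: [438.5, 280.7, 19.6]
tool_rot: [0.999, -0.033, -0.0, -0.0]
contact_force: [0.2, 0.4, -0.4]
grip_width: 0.2
```

apply_moves([
  [[0.003,0,0,0,0,0],[0.006,0,0,0,0,0],[0.009,0,0,0,0,0],[0.012,0,0,0,0,0],[0.015,0,0,0,0,0],[0.0165,0,0,0,0,0]],
])

```text
clock: 14.48
tool_pos: [449.0, 279.5, 20.2]
tool_rot: [0.999, -0.033, -0.005, 0.001]
contact_force: [-10.5, 1.3, 8.0]
grip_width: -0.1
```

apply_moves([
  [[0.0015,0,0,0,0,0],[0.003,0,0,0,0,0],[0.0045,0,0,0,0,0]],
])

```text
clock: 14.73
tool_pos: [449.1, 279.3, 20.0]
tool_rot: [0.999, -0.032, -0.009, 0.002]
contact_force: [-17.5, 1.6, 14.8]
grip_width: -0.1
```

apply_moves([
  [[0.0015,0,0,0,0,0],[0.003,0,0,0,0,0]],
])

```text
clock: 14.9
tool_pos: [449.5, 279.2, 20.0]
tool_rot: [0.999, -0.031, -0.012, 0.002]
contact_force: [-19.1, 1.5, 17.8]
grip_width: -0.1
```

apply_moves([
  [[0.0015,0,0,0,0,0],[0.003,0,0,0,0,0]],
])

```text
clock: 15.07
tool_pos: [452.0, 278.8, 19.9]
tool_rot: [0.999, -0.031, -0.012, 0.003]
contact_force: [-18.7, 1.1, 15.2]
grip_width: 0.0
```

apply_moves([
  [[0.0015,0,-0.0005,0,0,0],[0.003,0,-0.001,0,0,0]],
])

```text
clock: 15.23
tool_pos: [462.7, 278.2, 20.5]
tool_rot: [0.999, -0.032, -0.005, 0.001]
contact_force: [-3.6, -0.0, -2.3]
grip_width: 0.3
```

Run:
```python
from h import *
p,R=load(); save(p+R@np.array([30,0,-1]),R); st()
p,R=load()
plan(((p[0]-20,p[1],120),R),((470,30,180),R))
```

```text
t 15.23 pos [462.7 278.2  20.5] err [-5.4 -0.1 -0.5] roterr [-0.1 -0.5 -0.2] F [-3.57 -0.05 -2.34] grip 0.3 q [-0.62  0.75  0.07  1.93 -0.11  0.48 -2.11]
[-0.02, 0.0014, -0.099, 0.0, 0.0, 0.0] rows>= 2.4
[0.0187, 0.2476, -0.159, 0.0, 0.0, 0.0] rows>= 6.1
```

apply_moves([
  [[-0.02,0,0,0,0,0],[-0.02,0,-0.04,0,0,0],[-0.02,0.01,-0.09,0,0,0],[0.0187,0.2476,-0.159,0,0,0],[0.0187,0.2476,-0.159,0,0,0],[0.0187,0.2476,-0.159,0,0,0],[0.0187,0.2476,-0.159,0,0,0],[0.0187,0.2476,-0.159,0,0,0],[0.0187,0.2476,-0.159,0,0,0],[0.0187,0.2476,-0.159,0,0,0]],
], hand=0.07)

```text
clock: 16.07
tool_pos: [472.4, 19.9, 182.9]
tool_rot: [0.999, -0.041, 0.004, 0.002]
contact_force: [-0.2, -0.9, 0.5]
grip_width: 69.9
```

Run:
```python
from h import *
st()
from plant import camera
import cv2
t=camera("top")[:,:,::-1];s=camera("side")[:,:,::-1]
cv2.imwrite("pics/t3.png",cv2.resize(t[115:245,105:245],None,fx=4.5,fy=4.5,interpolation=cv2.INTER_CUBIC))
cv2.imwrite("pics/s3.png",cv2.resize(s,(800,600),interpolation=cv2.INTER_CUBIC))
```

```text
t 16.07 pos [472.4  19.9 182.9] err [  2.5 -10.1   2.9] roterr [-0.3  0.4  0.8] F [-0.2  -0.86  0.47] grip 69.9 q [-0.17  0.41  0.1   1.99 -0.05  0.74 -1.69]
```

View pics/t3.png

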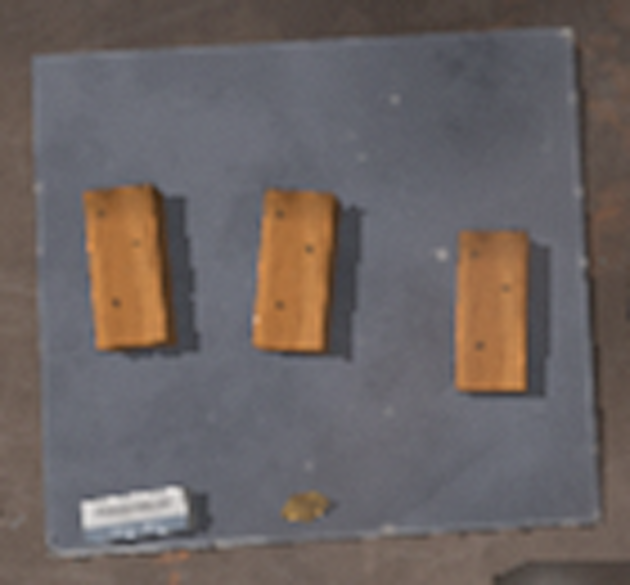

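View pics/s3.png

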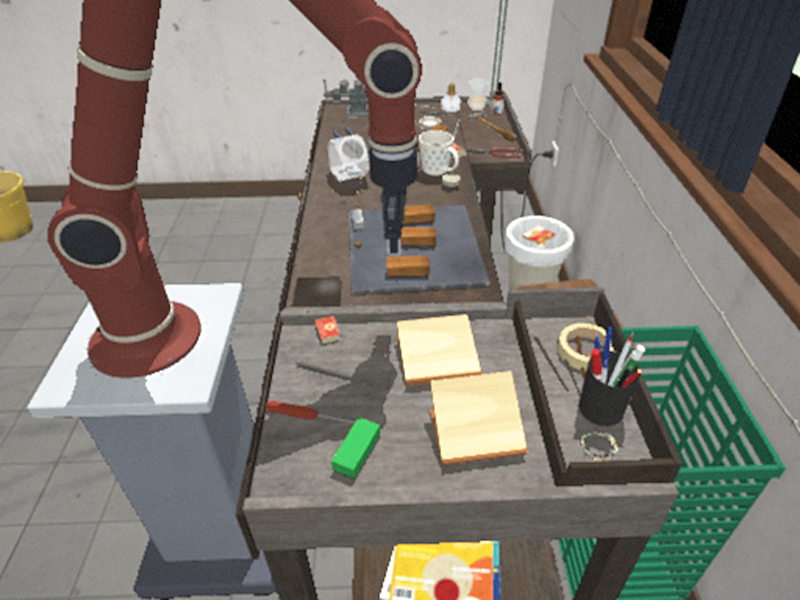

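Run:
```python
from h import *
B=json.load(open("B.json"))
for n,b in dict(L=[(84,193),(155,186),(169,343),(96,350)],M=[(265,188),(335,194),(324,351),(253,346)]).items():
    x,e,_=fit([("top",cr(b,105,115,4.5))],rect(89,38,38),[510,200,0]);x[2]=(x[2]+np.pi)%(2*np.pi)-np.pi;print(n,x.round(3),e);B[n]=x.tolist()
json.dump(B,open("B.json","w"))
x=B["M"]
plan(((x[0],x[1],110),down(x[2])))
plan(((x[0],x[1],13),down(x[2])))
```

```text
L [5.19547e+02 3.67493e+02 1.05000e-01] 0.43913316453753737
M [ 5.18523e+02  2.75913e+02 -5.80000e-02] 0.6105500376335726
[0.0318, -0.2486, 0.07, 0.0, 0.0, -0.5] rows>= 6.2
[0.0, -0.0, 0.097, 0.0, 0.0, -0.0] rows>= 2.3
```

apply_moves([
  [[0.0318,-0.2486,0.07,0,0,-0.5],[0.0318,-0.2486,0.07,0,0,-0.5],[0.0318,-0.2486,0.07,0,0,-0.5],[0.0318,-0.2486,0.07,0,0,-0.5],[0.0318,-0.2486,0.07,0,0,-0.5],[0.0318,-0.2486,0.07,0,0,-0.5],[0.0318,-0.2486,0.07,0,0,-0.5],[0.0318,-0.2486,0.07,0,0,-0.5],[0.0318,-0.2486,0.07,0,0,-0.5],[0.0318,-0.2486,0.07,0,0,-0.5]],
])

```text
clock: 17.0
tool_pos: [518.1, 274.7, 109.9]
tool_rot: [1.0, -0.03, -0.0, 0.001]
contact_force: [-0.6, -0.2, -0.3]
grip_width: 70.0
```

apply_moves([
  [[0,0,0.03,0,0,0],[0,0,0.06,0,0,0],[0,0,0.08,0,0,0],[0,0,0.09,0,0,0],[0,0,0.097,0,0,0],[0,0,0.097,0,0,0],[0,0,0.097,0,0,0],[0,0,0.097,0,0,0]],
])

```text
clock: 17.67
tool_pos: [519.6, 275.9, 14.5]
tool_rot: [1.0, -0.03, 0.001, -0.001]
contact_force: [-0.2, -0.1, 0.4]
grip_width: 70.0
```

Run:
```python
from h import *
st()
from plant import camera
import cv2
s=camera("side")[:,:,::-1]
cv2.imwrite("pics/s4.png",cv2.resize(s[100:220,200:340],None,fx=5.5,fy=5.5,interpolation=cv2.INTER_CUBIC))
```

```text
t 17.67 pos [519.6 275.9  14.5] err [1.1 0.  1.5] roterr [0.1 0.1 0. ] F [-0.25 -0.13  0.44] grip 70.0 q [-0.57  0.8   0.07  1.8  -0.09  0.54 -2.07]
```

View pics/s4.png

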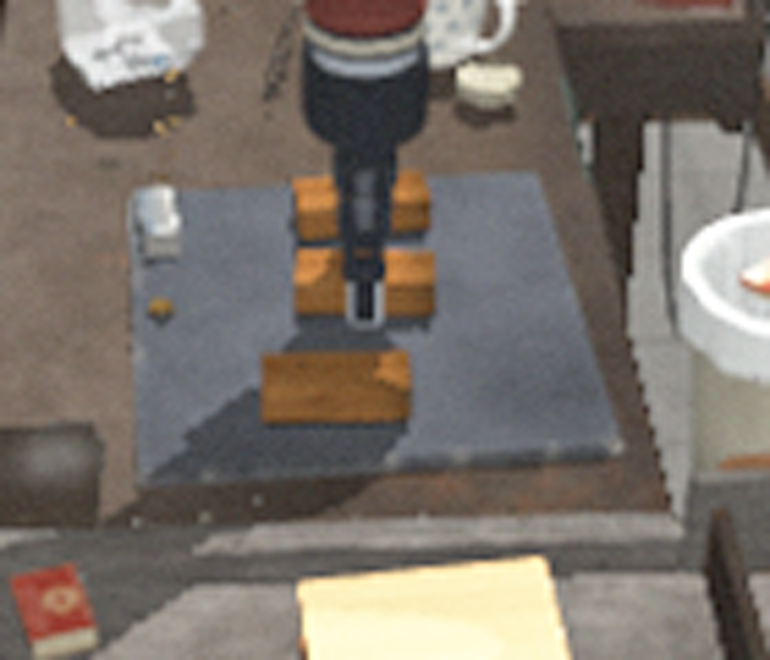

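apply_moves([
  [[0,0,0,0,0,0],[0,0,0,0,0,0],[0,0,0,0,0,0],[0,0,0,0,0,0],[0,0,0,0,0,0]],
], hand=0.03, grip_force=25)

```text
clock: 18.13
tool_pos: [519.0, 276.9, 14.0]
tool_rot: [1.0, -0.029, 0.001, -0.001]
contact_force: [-1.0, 1.8, 6.7]
grip_width: 37.9
```

apply_moves([
  [[0,0,-0.002,0,0,0],[0,0,-0.006,0,0,0],[0,0,-0.012,0,0,0],[0,0,-0.02,0,0,0]],
], hand=0.03, grip_force=60)

```text
clock: 18.47
tool_pos: [516.8, 274.3, 31.7]
tool_rot: [1.0, -0.03, -0.002, 0.002]
contact_force: [0.4, 0.0, -8.1]
grip_width: 37.5
```

Run:
```python
from h import *
p,R=load(); save(p+R@np.array([0,0,-20]),R); st()
```

```text
t 18.47 pos [516.8 274.3  31.7] err [-1.7 -1.6 -1.3] roterr [-0.2 -0.2  0. ] F [ 0.44  0.03 -8.14] grip 37.5 q [-0.57  0.77  0.07  1.8  -0.09  0.58 -2.07]
```

```bash
cat >> h.py <<'E'
def tilt(a,yaw):
    e=np.array([np.cos(yaw),np.sin(yaw),0]);n=-np.sin(a)*e+np.array([0,0,np.cos(a)]);s=np.cos(a)*e+np.array([0,0,np.sin(a)])
    z=-n;x=np.array([np.sin(yaw),-np.cos(yaw),0]);return np.c_[x,np.cross(z,x),z],n,s
C=dict(steep=(np.array([589.5,-239.3,46]),.52,1.675),low=(np.array([541,-74.7,31]),.25,1.672))
def on(k,up,h):
    c,a,y=C[k];T,n,s=tilt(a,y);return c+s*up+n*h,T
E
python3 - <<'E'
from h import *
st()
p,R=load()
plan(((p[0],p[1],150),R),((540,50,165),down(0.05)))
plan(((585,-260,160),on("steep",5,100)[1]))
plan((on("steep",5,94)))
print(load())
E
```

```text
t 18.47 pos [516.8 274.3  31.7] err [-1.7 -1.6 -1.3] roterr [-0.2 -0.2  0. ] F [ 0.44  0.03 -8.14] grip 37.5 q [-0.57  0.77  0.07  1.8  -0.09  0.58 -2.07]
[0.0, 0.0, -0.117, 0.0, 0.0, 0.0] rows>= 2.8
[0.0348, 0.2242, -0.132, 0.0, 0.0, -6.2] rows>= 5.5
[0.0296, 0.3119, 0.005, 29.8, -0.8, -3.1] rows>= 7.5
[0.0066, 0.0342, 0.0149, -0.0, -0.0, 0.0] rows>= 0.9
(array([ 593.88606427, -281.49719466,  130.07082843]), array([[ 9.94533909e-01,  9.08064568e-02, -5.15411534e-02],
       [ 1.04413258e-01, -8.62940249e-01,  4.94400645e-01],
       [ 4.17835055e-04, -4.97079786e-01, -8.67704738e-01]]))
```

apply_moves([
  [[0,0,-0.035,0,0,0],[0,0,-0.07,0,0,0],[0,0.01,-0.105,0,0,0],[0.005,0.035,-0.125,0,0,-1],[0.01,0.07,-0.132,0,0,-2],[0.017,0.105,-0.132,0,0,-3],[0.024,0.14,-0.132,0,0,-4],[0.029,0.175,-0.132,0,0,-5],[0.0348,0.21,-0.132,0,0,-6.2],[0.0348,0.2242,-0.132,0,0,-6.2]],
])

```text
clock: 19.3
tool_pos: [539.8, 40.6, 165.1]
tool_rot: [1.0, 0.02, -0.0, 0.003]
contact_force: [0.3, -2.0, -7.9]
grip_width: 37.2
```

apply_moves([
  [[0.003,0.03,0,0,0,-0.4],[0.006,0.065,0,0,0,-0.8],[0.009,0.1,0,5,-0.1,-1.2],[0.012,0.135,0,10,-0.2,-1.6],[0.015,0.17,0,15,-0.4,-2],[0.018,0.205,0,20,-0.5,-2.3],[0.022,0.24,0.002,25,-0.7,-2.6],[0.026,0.275,0.004,29.8,-0.8,-3.1],[0.0296,0.3119,0.005,29.8,-0.8,-3.1],[0.0296,0.3119,0.005,29.8,-0.8,-3.1]],
])

```text
clock: 20.13
tool_pos: [581.2, -278.2, 154.1]
tool_rot: [0.968, 0.041, -0.014, -0.248]
contact_force: [-1.2, -4.7, -10.2]
grip_width: 37.5
```

apply_moves([
  [[0.0066,0.0342,0.0149,0,0,0],[0.0066,0.0342,0.0149,0,0,0],[0.0066,0.0342,0.0149,0,0,0],[0.0066,0.0342,0.0149,0,0,0],[0.0066,0.0342,0.0149,0,0,0]],
])

```text
clock: 20.55
tool_pos: [594.7, -280.8, 131.7]
tool_rot: [0.965, 0.052, -0.012, -0.256]
contact_force: [0.5, -0.6, -7.2]
grip_width: 37.5
```

Run:
```python
from h import *
st()
from plant import camera
import cv2
t=camera("top")[:,:,::-1];s=camera("side")[:,:,::-1]
cv2.imwrite("pics/t5.png",cv2.resize(t[60:260,220:430],None,fx=3,fy=3,interpolation=cv2.INTER_CUBIC))
cv2.imwrite("pics/s5.png",cv2.resize(s[150:310,200:400],None,fx=3.7,fy=3.7,interpolation=cv2.INTER_CUBIC))
```

```text
t 20.55 pos [ 594.7 -280.8  131.7] err [0.8 0.7 1.7] roterr [-0.1  0.1 -0.1] F [ 0.46 -0.56 -7.18] grip 37.5 q [ 0.66  0.91 -0.16  1.23 -0.29  1.35 -0.81]
```

View pics/t5.png

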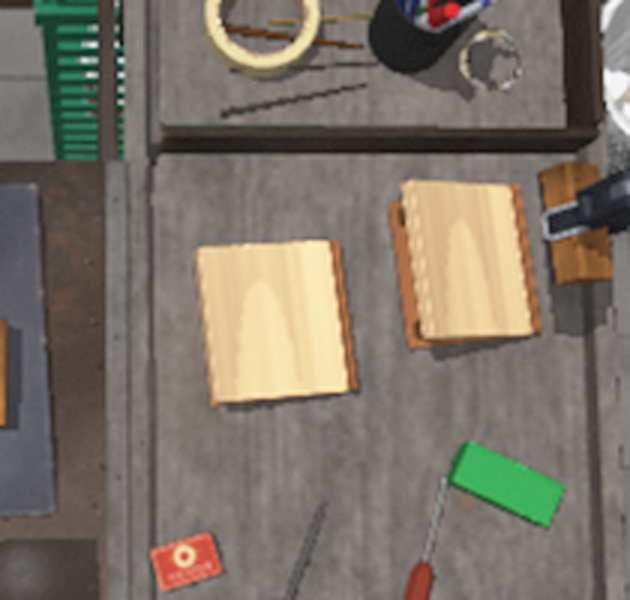

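View pics/s5.png

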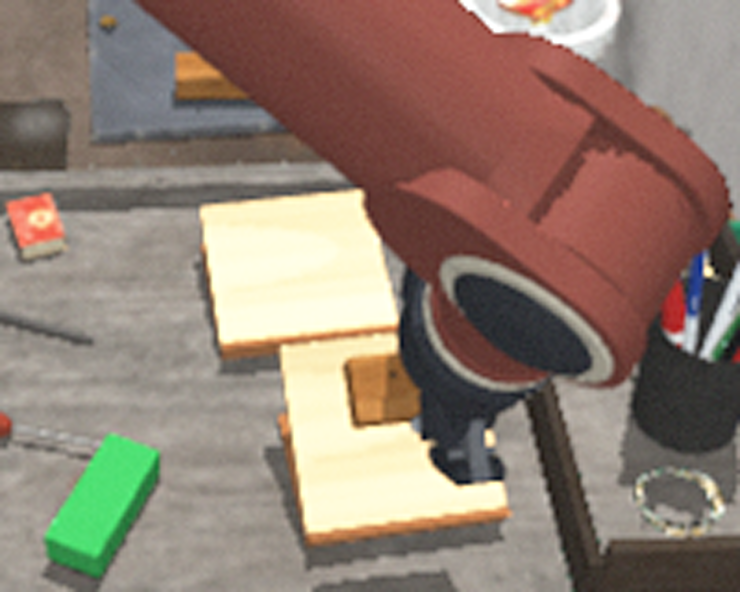

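apply_moves([
  [[0,0,0.02,0,0,0],[0,0,0.04,0,0,0],[0,0,0.06,0,0,0],[0,0,0.072,0,0,0],[0,0,0.08,0,0,0],[0,0,0.08,0,0,0],[0,0,0.08,0,0,0],[0,0,0.08,0,0,0]],
])

```text
clock: 21.32
tool_pos: [590.8, -243.5, 62.1]
tool_rot: [0.965, 0.05, -0.012, -0.256]
contact_force: [-0.4, -0.3, -7.2]
grip_width: 37.3
```

Run:
```python
from h import *
p,R=load(); save(p+R@np.array([0,0,80]),R); st()
from plant import camera
import cv2
t=camera("top")[:,:,::-1];s=camera("side")[:,:,::-1]
cv2.imwrite("pics/t6.png",cv2.resize(t[100:200,320:430],None,fx=5.5,fy=5.5,interpolation=cv2.INTER_CUBIC))
cv2.imwrite("pics/s6.png",cv2.resize(s[200:310,260:380],None,fx=5,fy=5,interpolation=cv2.INTER_CUBIC))
```

```text
t 21.32 pos [ 590.8 -243.5   62.1] err [ 1.  -1.5  1.5] roterr [-0.2  0.2 -0. ] F [-0.37 -0.29 -7.16] grip 37.3 q [ 0.63  0.95 -0.17  1.36 -0.31  1.17 -0.79]
```

View pics/t6.png

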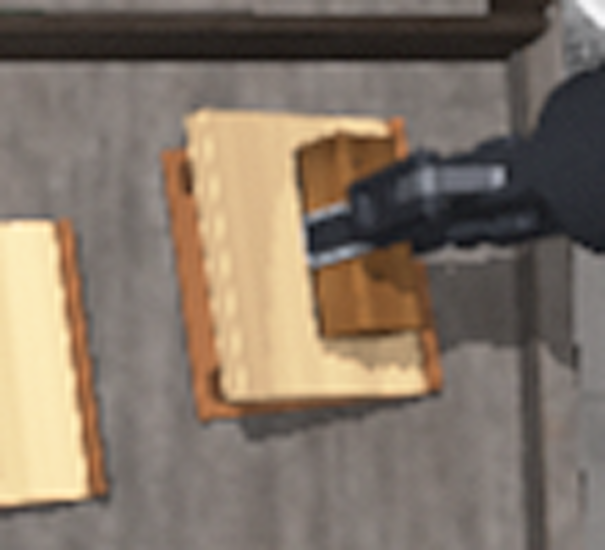

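View pics/s6.png

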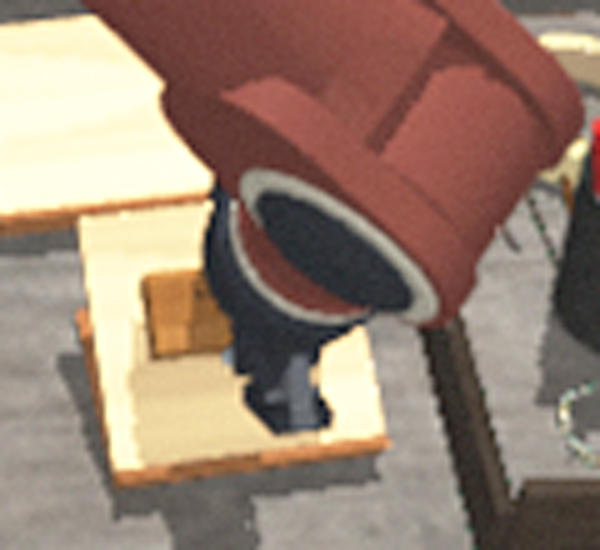

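Run:
```python
from h import *
from plant import r
s=r.sense();M=Ro.from_quat(s["tool_rot"]).as_matrix();o=s["tool_pos"]+M[:,2]*4
c,a,y=C["steep"];T,n,sl=tilt(a,y);d=o-c;print("up",d@sl,"h",d@n,"lat(x+)",d@T[:,0])
for lx,ly in((44.5,-19),(-44.5,-19),(-44.5,19),(44.5,19)):
    X=o+M@np.array([lx,ly,-28]);q=proj("top",X)[0];print((q+.5-[320,100])*5.5, (proj("side",X)[0]+.5-[260,200])*5)
```

```text
up 4.189831178058871 h 11.919052126761253 lat(x+) 0.6261566615598317
[340.75689087 128.78081638] [330.89602345 251.95961027]
[368.56567586 330.98031927] [142.86296359 273.82686157]
[427.49858681 330.70287269] [155.48214625 356.92150299]
[399.80307215 132.75147895] [346.23293094 333.84031558]
```

apply_moves([
  [[0,0,0.003,0,0,0],[0,0,0.006,0,0,0],[0,0,0.009,0,0,0],[0,0,0.009,0,0,0]],
])

```text
clock: 21.75
tool_pos: [589.0, -237.1, 52.2]
tool_rot: [0.965, 0.051, -0.014, -0.257]
contact_force: [-0.2, 0.6, -9.1]
grip_width: 37.0
```

apply_moves([
  [[0,0,0.001,0,0,0],[0,0,0.002,0,0,0],[0,0,0.002,0,0,0]],
])

```text
clock: 22.0
tool_pos: [589.2, -237.1, 52.0]
tool_rot: [0.965, 0.051, -0.013, -0.257]
contact_force: [-1.0, -0.6, -3.5]
grip_width: 37.3
```

apply_moves([
  [[0,0,0.001,0,0,0],[0,0,0.001,0,0,0]],
])

```text
clock: 22.17
tool_pos: [589.2, -237.1, 52.0]
tool_rot: [0.965, 0.051, -0.013, -0.257]
contact_force: [-2.0, -3.6, 3.0]
grip_width: 37.0
```

apply_moves([
  [[0,0,0,0,0,0],[0,0,0,0,0,0],[0,0,0,0,0,0],[0,0,0,0,0,0],[0,0,0,0,0,0]],
], hand=0.065)

```text
clock: 22.58
tool_pos: [589.6, -235.5, 50.4]
tool_rot: [0.965, 0.051, -0.013, -0.257]
contact_force: [-0.2, -1.2, -0.6]
grip_width: 64.8
```

Run:
```python
from h import *
p,R=load(); save(p+R@np.array([0,0,12]),R); st()
from plant import camera
import cv2
t=camera("top")[:,:,::-1];s=camera("side")[:,:,::-1]
cv2.imwrite("pics/t7.png",cv2.resize(t[100:200,320:430],None,fx=5.5,fy=5.5,interpolation=cv2.INTER_CUBIC))
c,a,y=C["steep"];T,n,sl=tilt(a,y);d=np.array([589.2,-237.1,52])+T[:,2]*4-c;print("up",d@sl,"h",d@n,"lat(x+)",d@T[:,0])
```

```text
t 22.58 pos [ 589.6 -235.5   50.4] err [0.5 0.5 0.2] roterr [ 0.  0. -0.] F [-0.24 -1.23 -0.63] grip 64.8 q [ 0.62  0.96 -0.17  1.38 -0.31  1.14 -0.78]
up 4.907206866749494 h 0.10420333985332243 lat(x+) -0.06953928431796179
```

View pics/t7.png

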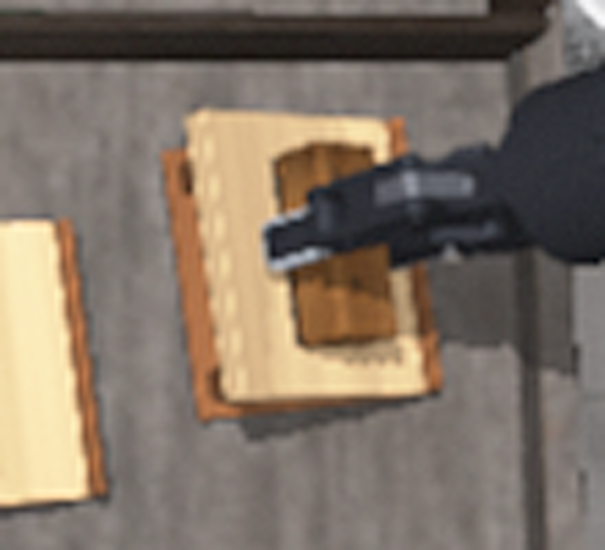

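Run:
```python
from h import *
p,R=load()
plan((p-R[:,2]*95,R),((585,-200,170),down(.08)))
plan(((530,150,150),down(.1)))
B=json.load(open("B.json"))
x=B["L"]
plan(((x[0],x[1],110),down(x[2])))
plan(((x[0],x[1],13),down(x[2])))
```

```text
[-0.0, -0.0, -0.095, 0.0, 0.0, 0.0] rows>= 2.3
[-0.0003, -0.091, -0.0859, -29.8, 0.3, 1.4] rows>= 4.2
[-0.0269, -0.3533, 0.0201, -0.0, 0.0, -1.2] rows>= 8.5
[0.0116, -0.2174, 0.04, -0.0, 0.0, -0.3] rows>= 5.3
[0.0, 0.0, 0.097, -0.0, 0.0, 0.0] rows>= 2.3
```

apply_moves([
  [[0,0,-0.015,0,0,0],[0,0,-0.05,0,0,0],[0,0,-0.09,0,0,0],[0,0,-0.095,0,0,0]],
])

```text
clock: 23.02
tool_pos: [596.8, -289.1, 138.6]
tool_rot: [0.966, 0.049, -0.008, -0.252]
contact_force: [0.9, -2.0, 1.6]
grip_width: 64.6
```

apply_moves([
  [[0,-0.09,0.009,-29.8,0.3,1.4],[0,-0.091,0.009,-29.8,0.3,1.4],[0,-0.091,0.009,-29.8,0.3,1.4],[0,-0.091,0.009,-29.8,0.3,1.4],[0,-0.091,0.009,-29.8,0.3,1.4],[0,-0.091,0.009,-29.8,0.3,1.4]],
])

```text
clock: 23.52
tool_pos: [585.9, -196.5, 170.6]
tool_rot: [0.999, 0.043, -0.0, -0.001]
contact_force: [0.5, -0.9, 0.3]
grip_width: 64.9
```

apply_moves([
  [[-0.0269,-0.3533,0.02,0,0,-1.2],[-0.0269,-0.3533,0.02,0,0,-1.2],[-0.0269,-0.3533,0.02,0,0,-1.2],[-0.0269,-0.3533,0.02,0,0,-1.2],[-0.0269,-0.3533,0.02,0,0,-1.2],[-0.0269,-0.3533,0.02,0,0,-1.2],[-0.0269,-0.3533,0.02,0,0,-1.2],[-0.0269,-0.3533,0.02,0,0,-1.2],[-0.0269,-0.3533,0.02,0,0,-1.2],[-0.0269,-0.3533,0.02,0,0,-1.2]],
])

```text
clock: 24.35
tool_pos: [529.9, 154.5, 148.9]
tool_rot: [0.999, 0.053, -0.002, -0.002]
contact_force: [0.9, 1.1, 0.1]
grip_width: 65.1
```

apply_moves([
  [[0.0116,-0.2174,0.04,0,0,-0.3],[0.0116,-0.2174,0.04,0,0,-0.3],[0.0116,-0.2174,0.04,0,0,-0.3],[0.0116,-0.2174,0.04,0,0,-0.3],[0.0116,-0.2174,0.04,0,0,-0.3],[0.0116,-0.2174,0.04,0,0,-0.3],[0.0116,-0.2174,0.04,0,0,-0.3],[0.0116,-0.2174,0.04,0,0,-0.3],[0.0116,-0.2174,0.04,0,0,-0.3]],
], hand=0.07)

```text
clock: 25.1
tool_pos: [522.6, 362.5, 109.7]
tool_rot: [0.999, 0.05, -0.0, 0.002]
contact_force: [-0.5, -0.3, 0.3]
grip_width: 70.2
```

Run:
```python
from h import *
p,R=load();save(p-R[:,2]*97,R);st();save(p,R)
from plant import camera
import cv2
t=camera("top")[:,:,::-1];s=camera("side")[:,:,::-1]
cv2.imwrite("pics/t8.png",cv2.resize(t[100:200,320:430],None,fx=5.5,fy=5.5,interpolation=cv2.INTER_CUBIC))
cv2.imwrite("pics/s8.png",cv2.resize(s[110:310,200:400],None,fx=3,fy=3,interpolation=cv2.INTER_CUBIC))
```

```text
t 25.1 pos [522.6 362.5 109.7] err [ 3.1 -5.  -0.3] roterr [-0.2 -0.   0.4] F [-0.55 -0.34  0.25] grip 70.2 q [-0.68  0.72  0.07  1.6  -0.06  0.83 -2.06]
```

View pics/t8.png

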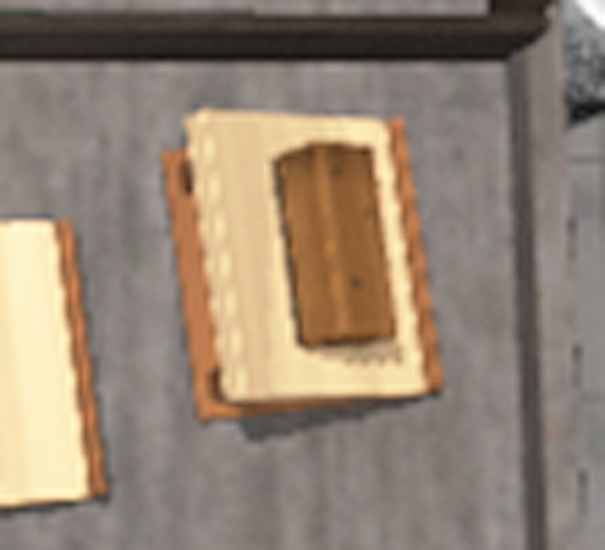

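View pics/s8.png

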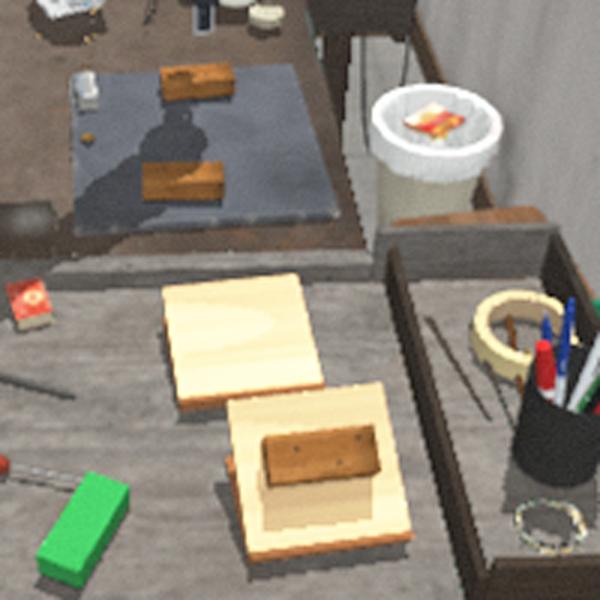

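apply_moves([
  [[0,0,0.02,0,0,0],[0,0,0.05,0,0,0],[0,0,0.08,0,0,0],[0,0,0.09,0,0,0],[0,0,0.097,0,0,0],[0,0,0.097,0,0,0],[0,0,0.097,0,0,0],[0,0,0.097,0,0,0]],
])

```text
clock: 25.87
tool_pos: [521.2, 367.9, 15.1]
tool_rot: [0.999, 0.053, 0.001, -0.001]
contact_force: [-0.2, -0.3, -0.7]
grip_width: 70.2
```

apply_moves([
  [[0,0,0,0,0,0],[0,0,0,0,0,0],[0,0,0,0,0,0],[0,0,0,0,0,0],[0,0,0,0,0,0]],
], hand=0.03, grip_force=25)

```text
clock: 26.28
tool_pos: [520.4, 368.4, 14.6]
tool_rot: [0.999, 0.053, 0.001, -0.001]
contact_force: [-0.5, -0.2, 5.7]
grip_width: 38.1
```

apply_moves([
  [[0,0,-0.002,0,0,0],[0,0,-0.006,0,0,0],[0,0,-0.012,0,0,0],[0,0,-0.02,0,0,0]],
], hand=0.03, grip_force=60)

```text
clock: 26.62
tool_pos: [518.0, 365.7, 31.4]
tool_rot: [0.999, 0.053, -0.003, 0.002]
contact_force: [0.5, 0.5, -8.0]
grip_width: 37.5
```

Run:
```python
from h import *
p,R=load(); save(p+R@np.array([0,0,-20]),R); st()
p,R=load()
plan(((p[0],p[1],150),R))
plan(((540,60,165),down(0.1)))
plan((on("low",5,130)))
plan((on("low",5,94)))
```

```text
t 26.62 pos [518.  365.7  31.4] err [-1.6 -1.8 -1.6] roterr [-0.2 -0.3  0. ] F [ 0.45  0.5  -7.98] grip 37.5 q [-0.68  0.83  0.06  1.65 -0.07  0.68 -2.06]
[-0.0001, -0.0, -0.117, 0.0, 0.0, 0.0] rows>= 2.8
[-0.0122, 0.3079, -0.015, -0.0, 0.0, 0.3] rows>= 7.4
[-0.0126, 0.1615, 0.0068, 14.3, 0.0, -0.0] rows>= 3.9
[0.0001, -0.0001, 0.036, 0.0, 0.0, -0.0] rows>= 0.9
```

apply_moves([
  [[0,0,-0.035,0,0,0],[0,0,-0.07,0,0,0],[0,0,-0.105,0,0,0],[0,0,-0.117,0,0,0],[0,0,-0.117,0,0,0]],
])

```text
clock: 27.03
tool_pos: [522.4, 368.6, 155.1]
tool_rot: [0.999, 0.053, 0.004, -0.003]
contact_force: [-0.1, 0.9, -7.6]
grip_width: 37.3
```

apply_moves([
  [[-0.001,0.025,-0.002,0,0,0],[-0.003,0.06,-0.005,0,0,0],[-0.005,0.1,-0.007,0,0,0],[-0.006,0.14,-0.009,0,0,0],[-0.008,0.18,-0.011,0,0,0],[-0.009,0.22,-0.013,0,0,0.1],[-0.011,0.26,-0.015,0,0,0.2],[-0.0122,0.29,-0.015,0,0,0.3],[-0.0122,0.3079,-0.015,0,0,0.3]],
])

```text
clock: 27.78
tool_pos: [538.5, 52.7, 163.6]
tool_rot: [0.999, 0.047, -0.003, 0.002]
contact_force: [-0.3, -1.4, -8.7]
grip_width: 37.2
```

apply_moves([
  [[-0.003,0.035,0,0,0,0],[-0.006,0.07,0,4,0,0],[-0.009,0.105,0,9,0,0],[-0.0126,0.14,0.003,14.3,0,0],[-0.0126,0.1615,0.0068,14.3,0,0],[-0.0126,0.1615,0.0068,14.3,0,0],[-0.0126,0.1615,0.0068,14.3,0,0]],
])

```text
clock: 28.37
tool_pos: [541.9, -107.1, 155.7]
tool_rot: [0.991, 0.046, -0.009, -0.124]
contact_force: [-0.3, 2.6, -7.3]
grip_width: 37.3
```

apply_moves([
  [[0,0,0.036,0,0,0],[0,0,0.036,0,0,0],[0,0,0.036,0,0,0]],
])

```text
clock: 28.62
tool_pos: [540.2, -90.4, 121.1]
tool_rot: [0.991, 0.052, -0.011, -0.126]
contact_force: [-0.0, 0.5, -8.5]
grip_width: 37.7
```

apply_moves([
  [[0,0,0.02,0,0,0],[0,0,0.04,0,0,0],[0,0,0.06,0,0,0],[0,0,0.072,0,0,0],[0,0,0.08,0,0,0],[0,0,0.08,0,0,0],[0,0,0.08,0,0,0],[0,0,0.08,0,0,0]],
])

```text
clock: 29.28
tool_pos: [542.5, -74.2, 47.2]
tool_rot: [0.991, 0.05, -0.005, -0.124]
contact_force: [-0.2, 0.4, -8.7]
grip_width: 37.2
```

```bash
cat >> h.py <<'E'
def chk(k,off=4,fx=None):
    from plant import r
    s=r.sense();M=Ro.from_quat(s["tool_rot"]).as_matrix();o=s["tool_pos"]+M[:,2]*off
    c,a,y=C[k];T,n,sl=tilt(a,y);d=o-c;print("up",d@sl,"h",d@n,"lat(x+)",d@T[:,0])
    return o,M
E
python3 - <<'E'
from h import *
p,R=load(); save(p+R@np.array([0,0,80]),R); st()
from plant import camera
import cv2
o,M=chk("low",4.4)
t=camera("top")[:,:,::-1];s=camera("side")[:,:,::-1]
cv2.imwrite("pics/t9.png",cv2.resize(t[110:210,260:370],None,fx=5.5,fy=5.5,interpolation=cv2.INTER_CUBIC))
cv2.imwrite("pics/s9.png",cv2.resize(s[170:280,230:350],None,fx=5,fy=5,interpolation=cv2.INTER_CUBIC))
for lx,ly in((44.5,-19),(-44.5,-19),(-44.5,19),(44.5,19)):
    X=o+M@np.array([lx,ly,-28]);q=proj("top",X)[0];print((q+.5-[260,110])*5.5, (proj("side",X)[0]+.5-[230,170])*5)
E
```

```text
t 29.28 pos [542.5 -74.2  47.2] err [ 1.7 -0.9  1.4] roterr [-0.1  0.2 -0. ] F [-0.16  0.37 -8.71] grip 37.2 q [ 0.3   0.75 -0.12  1.84 -0.26  0.65 -1.04]
up 4.343431714021912 h 11.178711417655137 lat(x+) 1.5835937333148702
[258.5657844  193.12324301] [332.69396356 175.83000578]
[282.16537787 394.33657631] [170.6602573 192.0878324]
[361.98370806 388.3571663 ] [180.67593188 252.23762642]
[338.00395828 189.42221294] [346.22072353 235.07864559]
```

View pics/t9.png

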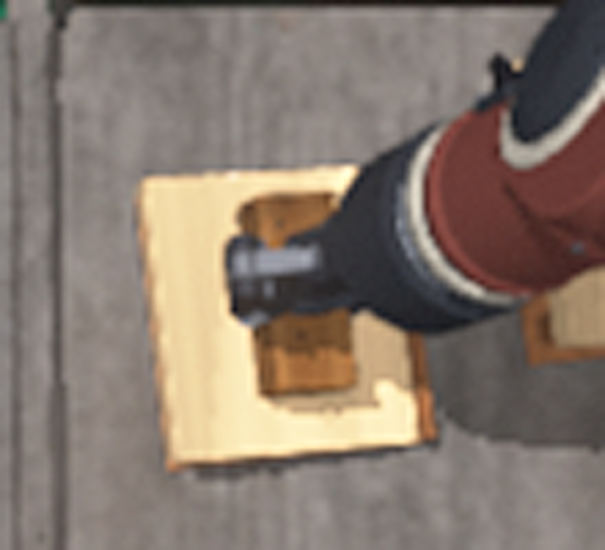

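View pics/s9.png

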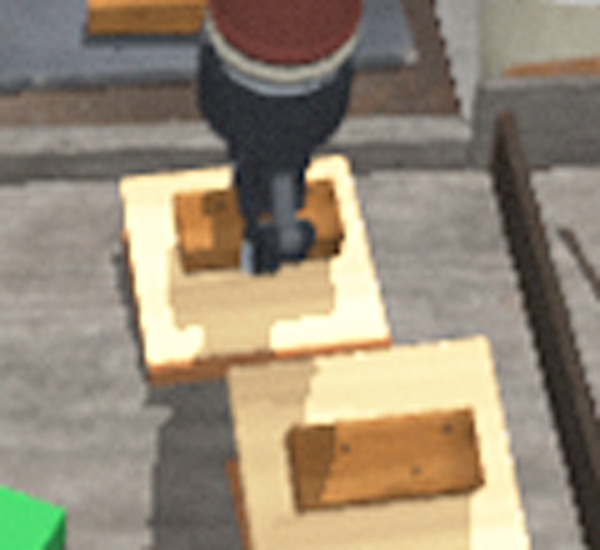

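apply_moves([
  [[0,0,0.003,0,0,0],[0,0,0.006,0,0,0],[0,0,0.009,0,0,0],[0,0,0.009,0,0,0]],
])

```text
clock: 29.72
tool_pos: [540.9, -71.3, 36.9]
tool_rot: [0.991, 0.05, -0.007, -0.124]
contact_force: [0.4, -1.0, -7.9]
grip_width: 37.4
```

apply_moves([
  [[0,0,0.001,0,0,0],[0,0,0.002,0,0,0],[0,0,0.002,0,0,0]],
])

```text
clock: 29.97
tool_pos: [540.9, -71.3, 36.7]
tool_rot: [0.991, 0.05, -0.007, -0.124]
contact_force: [-2.6, -1.9, 4.1]
grip_width: 37.3
```

apply_moves([
  [[0,0,0,0,0,0],[0,0,0,0,0,0],[0,0,0,0,0,0],[0,0,0,0,0,0],[0,0,0,0,0,0]],
], hand=0.065)

```text
clock: 30.38
tool_pos: [541.3, -70.6, 35.4]
tool_rot: [0.991, 0.05, -0.006, -0.124]
contact_force: [0.9, 0.0, -0.8]
grip_width: 64.6
```

apply_moves([
  [[0,0,-0.01,0,0,0],[0,0,-0.03,0,0,0],[0,0,-0.06,0,0,0],[0,0,-0.1,0,0,0],[0,0,-0.13,0,0,0],[0,0,-0.14,0,0,0]],
])

```text
clock: 30.88
tool_pos: [547.3, -107.8, 176.5]
tool_rot: [0.991, 0.049, -0.002, -0.122]
contact_force: [-0.2, -0.1, 0.3]
grip_width: 64.9
```

Run:
```python
from h import *
p,R=load(); save(p+R@np.array([0,0,11-140]),R); st()
plan(((430,-150,200),down(.1)))
```

```text
t 30.88 pos [ 547.3 -107.8  176.5] err [ 3.1 -2.8  5.7] roterr [-0.3  0.5  0. ] F [-0.18 -0.11  0.26] grip 64.9 q [ 0.33  0.58 -0.08  1.71 -0.23  0.95 -1.07]
[-0.1181, 0.025, -0.0365, -14.3, 0.1, 0.0] rows>= 3.0
```

apply_moves([
  [[-0.118,0.025,-0.0365,-14.3,0.1,0],[-0.118,0.025,-0.0365,-14.3,0.1,0],[-0.118,0.025,-0.0365,-14.3,0.1,0],[-0.118,0.025,-0.0365,-14.3,0.1,0],[-0.118,0.025,-0.0365,-14.3,0.1,0],[-0.118,0.025,-0.0365,-14.3,0.1,0]],
])

```text
clock: 31.38
tool_pos: [431.2, -150.4, 200.7]
tool_rot: [0.999, 0.05, 0.001, -0.0]
contact_force: [0.4, -0.0, 0.6]
grip_width: 65.1
```

Run:
```python
from h import *
from plant import camera
import cv2
t=camera("top")[:,:,::-1];s=camera("side")[:,:,::-1]
cv2.imwrite("pics/t10.png",cv2.resize(t[100:250,100:430],None,fx=2.4,fy=2.4,interpolation=cv2.INTER_CUBIC))
cv2.imwrite("pics/s10.png",cv2.resize(s[110:310,200:400],None,fx=3,fy=3,interpolation=cv2.INTER_CUBIC))
st()
```

```text
t 31.48 pos [ 431.7 -150.2  200.1] err [ 1.6 -0.3  0. ] roterr [ 0.  0. -0.] F [ 0.1   0.4  -1.11] grip 64.9 q [ 0.25  0.36  0.05  2.   -0.03  0.78 -1.15]
```

View pics/t10.png

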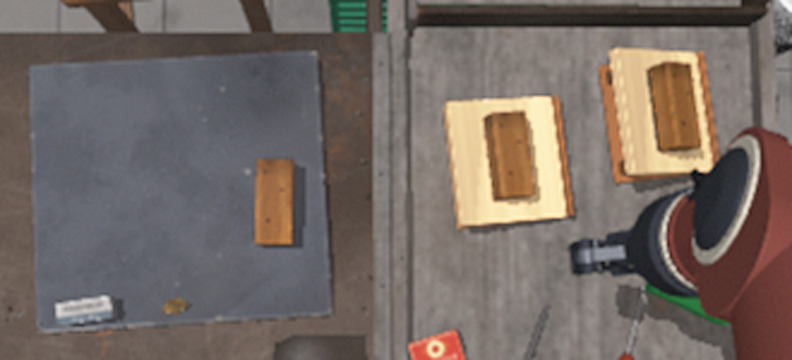

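View pics/s10.png

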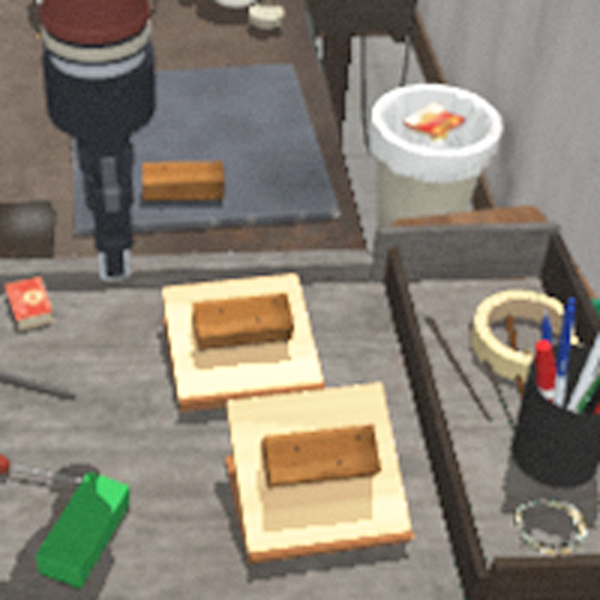

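apply_moves([
  [[0,0,0,0,0,0],[0,0,0,0,0,0],[0,0,0,0,0,0],[0,0,0,0,0,0],[0,0,0,0,0,0],[0,0,0,0,0,0],[0,0,0,0,0,0],[0,0,0,0,0,0],[0,0,0,0,0,0],[0,0,0,0,0,0]],
])

```text
clock: 32.32
tool_pos: [430.4, -150.3, 200.3]
tool_rot: [0.999, 0.05, 0.0, -0.0]
contact_force: [-0.2, 0.1, -0.7]
grip_width: 65.2
```

Run:
```python
from h import *
from plant import camera
import cv2
a=cv2.imread("pics/s10.png"); s=camera("side")[:,:,::-1]
b=cv2.resize(s[110:310,200:400],None,fx=3,fy=3,interpolation=cv2.INTER_CUBIC)
d=cv2.absdiff(a,b).max(2); print("rests diff",d[270:560,160:420].max(),"mean",d[270:560,160:420].mean())
# block top corners: predicted for placed block vs seen
for k,o in(("steep",5),("low",4.5)):
    c,an,y=C[k];T,n,sl=tilt(an,y)
    for lx in(44.5,-44.5):
        for ly in (19,-19): X=c+sl*(o+ly)+T[:,0]*lx+n*28;print(k,((proj("side",X)[0]+.5-[200,110])*3).round(0),((proj("top",X)[0]+.5-[100,100])*2.4).round(0))
```

```text
rests diff 15 mean 2.53710875331565
steep [374. 423.] [667.  60.]
steep [383. 472.] [693.  62.]
steep [263. 436.] [679. 147.]
steep [270. 485.] [705. 147.]
low [287. 292.] [493. 112.]
low [295. 328.] [527. 111.]
low [190. 302.] [503. 199.]
low [196. 338.] [537. 197.]
```

Run:
```python
from plant import r
print(r.sign_off())
```

```text
the job is handed in; nothing more can be done
None
```

I handed the job in at about 32 s of the 72 s allowed. The hand-in reports no verdict, so the outcome below rests on my own checks.

**Dragging:** I pushed each of the three blocks about 6 cm along the slab with shut fingertips before lifting any of them.

| Block (by slab position) | Drag felt | Judged | Now lies on |
|---|---|---|---|
| Right | about 2 N | slickest | slab |
| Left | about 5 N | middling | low rest |
| Middle | about 6 N, then bit at about 19 N when bearing down | best grip | steep rest |

- **Disagreement in the forces:** The first drags did not match the stated 0.8, 3.5 and 8 N, because the fingertip rubbed up or down the faces. The left and middle blocks read too close together to call.
- **Second drag:** I pushed those two again, back towards the far side. Allowing for the downward load, their friction came out at about 0.46 for the left block and 0.75 for the middle one. That gave the order clearly. The right block came out at about 0.24 rather than near 0.1, but was clearly the lowest.

**Last checks:**
- **On the rests:** Tool readings at release put each block about 5 mm above the tread's middle and nearly centred sideways. Camera pictures matched this, though the low-rest block's front edge sat 1–2 pixels off the prediction. In pictures about a second apart neither block had moved.
- **Left alone:** The slickest block lies flat on the slab. In the pictures the brass scrap, the carton and the green look-alike appear where they were.
- **Arm:** It was clear of everything at hand-in.

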